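# Unload the dough press: free the ratchet, draw the plunger, stow it by its bar

### The job

Take the plunger out of the dough press: lift the red ratchet catch well up (it stays up), then draw the toothed plunger right out of the barrel and lay it flat on the blue mat, teeth up, and let go. Then take it up again, this time by its bar since the stand leaves no room for fingers at the handle, and stow it in the blue stand, teeth up, with its green handle right down in the walled pocket and its steel piston between the low cheeks. Do not drop it, and leave the bowl, jar, tub and canister where they are.

Things in the scene. Friction and masses are not known exactly. Their poses are not given: they have to be found in the camera images.
- press: Sizes in mm throughout. Dough press fixed to the table: white square barrel lying level on a green foot. Origin on the table below the barrel's open mouth; x axis runs into the barrel, z up. Barrel x 0 to 136, 50 wide, steel nozzle to 166; inner channel 38 x 38, floor at height 60; roof (top at 104) only over x > 56. Green hinge cheeks at x 0 to 20, 50 over all, top at 122.
- press_mouth (a point): Centre line of the barrel at its open mouth, height 77; axes as press. The plunger is drawn out along -x; from the start it must travel about 125 or more for its piston to leave the mouth. That way is free.
- pawl (a joint): Hinge of the ratchet catch, rad. 0 = down, its tooth between the bar's teeth: the bar cannot be drawn out. Grows as the knob end is lifted, to a stop at 0.9; well up means above 0.6 (above 0.45 the piston passes too). Stiff hinge, about 1 N at the knob; stays where it is left.
- pawl_knob (a point): Centre of the red knob on the catch's free end: cylinder of diameter 20, axis along the press's y, flat ends 16 apart; pinch these from above, fingers closing along the press's y. Catch down: 62 (press x) beyond the hinge and 24 above it, height 135; below it a 14 wide arm, then the roof. It lifts up and back to the mouth on an arc of radius 66 about pawl_hinge. Frame turns with the catch.
- pawl_hinge (a point): Hinge axis of the catch (along the press's y), press x = 8, 111 above the table. Fixed to the press; axes as press.
- plunger: Loose plunger, about 250 g, 174 long, flat underside. Origin at the underside below mid-bar, near its centre of mass; x from handle to piston, z up to the teeth. Metal bar x -65 to 65, 18 wide, 23 high, plus 5 high teeth on top. Green handle x -95 to -65, 40 wide, 34 high. Steel piston x 65 to 79, 34 wide, 34 high. At first in the press, axes parallel, origin at press x 35, height 60.
- plunger_handle (a point): Centre of the green handle (plunger x -80, 17 above the underside); axes as plunger. At the start outside the mouth, at press x -45. Handle and bar can be pinched from above, fingers closing along the plunger's y.
- plunger_piston (a point): Centre of the steel piston (plunger x = 72, 17 above the underside); axes as plunger.
- mat: Blue mat fixed on the table in front of the press's mouth, 210 long (x, along the press) by 130 wide (y), 4 thick. Origin at its underside centre. The way out of the press passes over its middle line.
- stand: Blue stand fixed to the table, 199 x 64. Origin at table height, in plan where the stowed plunger's origin lies; x from pocket end to piston end, as the stowed plunger's x. Base 8 thick. The stowed plunger's underside is at height 22. Between x -53 and 55 there is only the base: room for fingers beside the bar.
- stand_pocket (a point): Where the handle's centre lies when stowed: stand x -80, height 39; axes as stand. The pocket is inside x -101 to -59 and 52 wide, floor at height 22, wall tops at 59; a 30 wide slot in the wall at x -59 to -53 lets the bar out. No room for fingers beside the handle.
- stand_cradle (a point): Where the piston's centre lies when stowed: stand x 72, height 39; axes as stand. It rests on a block x 55 to 90, top at height 22, between two low cheeks (x 62 to 86, top at 40) 46 apart.
- bowl: White bowl, bystander, 130 across, 65 high; origin at its underside centre.
- jar: Glass jar with red cap, bystander, 52 across, 90 high; origin at its underside centre.
- tub: Clear food tub with blue lid, bystander, 90 x 110, 67 high; origin at its underside centre.
- canister: Steel canister, bystander, 68 across, 80 high; origin at its underside centre.
There are look-alikes about, which are no part of the job. What is meant by the plunger is not pink, and is the smaller of those in its own colour. What is shaped like the stand but brown is not meant.

How it is judged:
By the outcome, as a careful person would: the job done as asked, in the order asked, and still so for the second after the job is handed in, with the robot touching nothing.
It also fails if it takes over 61 s, if anything falls off the work surface, if the arm or the gripper's body presses on something with over 40 N, if the wrist force passes 120 N, or if a joint passes its speed limit or range.

### The arm

A 6-joint arm with a two-finger parallel gripper is mounted at the origin on the work surface. World frame = base frame: x ahead of the robot, y to its left, z up, the work surface at z = 0. Lengths are in mm, angles in degrees, forces in N, time in s.
With the tool pointing down it reaches from about 250 to 775 mm from the base axis. Payload 4 kg.
Tool frame: the origin (TCP) lies midway between the tips of the shut fingers; the grasp point (between the pads) lies 19 mm behind it; z points along the fingers, x is the direction in which the jaws open and shut, and the axes are right-handed (so a half turn about z gives the same grasp; the last joint's range is limited). The gripper opens to 94 mm and grips with 3 to 60 N. Pads are 16 mm wide; open, the fingers measure 119 mm over their backs; the gripper's body (75 mm by 177 mm) begins 78 mm behind the grasp point.
Start: joints at [66.285, 4.996, 78.535, -0, 96.463, -5.907], TCP at [168.211, 523.665, 205.506] pointing down, gripper open.
Joint ranges: [-177.83, 177.83], [-43.37, 116.18], [15.69, 146.23], [-61.86, 241.86], [9.47, 152.12], [-147.06, 147.06]. Speed limits (degrees/s): [159.86, 159.86, 180, 180, 180, 180].

### API

Orientations are given as a 3x3 rotation matrix whose columns are the frame's x, y, z axes.
In Python, from rig import robot, imaging, ticket gives the robot as it stands. The module is installed in compiled form; this text tells all that it offers.
- The arm moves only by the shell command python3 -m handwheel 'ROWS' [OPENING]. ROWS is JSON, a list of rows, each an object of numbers: "x", "y", "z": the shift along the world's x, y, z in m; "turn": the turn about the world's z in units of 6 degrees (1.0 is 6 degrees). In form: [{"x": .., "y": .., "z": .., "turn": ..}, ...]. A call has 1 to 20 rows; each row shifts and turns the commanded pose from where the row before left it; what a row does not reach is not made up. A row lasts 1/10 s, in which the tool goes at most 50 mm and 8.59 degrees, less where a joint would pass 70% of its speed; a pose out of reach is approached as far as the arm can. A call with a gripper value outside its range is refused whole. OPENING is the gripper's target within -1 to 1 (shut at 1, half-way at 0, fully open at -1), set as the call begins (- or left out, the last holds). The fingers move at their own pace and stop on an object; the grip force is fixed at half the most. Time passes only in rows, so rows that do not move let the fingers close. It gives the time, the measured TCP pose, the force and the opening at its end, in the units of the state.
- robot.get_obs(): the state, without advancing time (a new reading comes with each control period).
- imaging.snapshot(name): name is "scene" or "top" or "wrist"; returns a dict with "img" (480x640x3 uint8, red, green, blue), "fx", "fy", "cx", "cy" (pixels), "R" (3x3) and "t" (3): a world point X has camera coordinates R X + t; the wrist camera has in their place "mount" (4x4, takes a point from camera to tool coordinates, whose origin is the TCP and whose axes are the tool frame's). Camera axes: x right, y down, z forward; pixel columns grow to the right and rows downward; lengths in mm; the calibration is good to about 2 mm. The wrist camera is an equidistant fisheye: a pixel r from the principal point sees the ray r / f radians off the axis. A picture is of the moment at which its call begins: read the wrist's pose just before it. There is no depth.
- ticket.job_done(): hands the job in, once; it reports no verdict.
The state is a dict: "time_s": time; "qpos": joint angles; "dq": joint speeds; "effort": joint torques, N m; "tcp_pos": TCP position; "eef_rot": TCP orientation; "wrist_force": force on the tool from outside, world axes, zero at the start; "ft_torque": the same for the moment, N m; "opening": finger opening in mm.
Only numpy, scipy, OpenCV 4.12 (cv2) and the standard library are available. Lean on these libraries where they do the work, as an engineer would, in place of code of your own. Each camera call takes 0.05 s, during which the arm holds its last target.

## Working session

There is one attempt and no reset: what is moved stays moved. The work goes in short steps, Python scripts to look and compute and a shell command to move; the robot and the scene stay as the last step left them, time stands still between calls to the robot, and variables do not carry over. Pictures are saved under pics/ and viewed, and the job is handed in when it is done.

```bash
mkdir -p pics; python3 - <<'E'
from rig import robot, imaging
import cv2, json, numpy as np
o=robot.get_obs(); print(o)
for n in ["scene","top","wrist"]:
    s=imaging.snapshot(n); cv2.imwrite(f"pics/{n}0.png",s["img"][:,:,::-1])
    print(n,{k:np.round(v,4).tolist() if not np.isscalar(v) else v for k,v in s.items() if k!="img"})
E
```

```text
{'time_s': 0.0, 'qpos': array([ 6.62866928e+01,  5.03796012e+00,  7.86234316e+01, -1.68730523e-03,
        9.64633872e+01, -5.90816563e+00]), 'dq': array([-0.01037809, -0.03713432,  0.05897374, -0.0170219 ,  0.05914959,
        0.03094541]), 'effort': array([-1.56386712e-03, -3.40169120e+01, -3.02430046e+01,  7.16681918e-02,
        3.26802337e-02, -1.50625842e-04]), 'tcp_pos': array([167.98009548, 523.14232458, 204.32677568]), 'eef_rot': array([[ 3.05782951e-01,  9.52100870e-01, -8.49033752e-04],
       [ 9.52098777e-01, -3.05784067e-01, -2.00569462e-03],
       [-2.16924459e-03, -1.95056777e-04, -9.99997628e-01]]), 'wrist_force': array([ 0.53561935,  0.92999768, -0.46039302]), 'ft_torque': array([ 0.03673861, -0.01098272, -0.05121488]), 'opening': 93.79335094193996}
scene {'fx': 497.86424568507385, 'fy': 497.86424568507385, 'cx': 320.8219905258757, 'cy': 250.90202068220376, 'R': [[-0.5101, 0.86, -0.0158], [0.6241, 0.3574, -0.6948], [-0.5918, -0.3643, -0.719]], 't': [263.6537, -299.9935, 1747.8076]}
top {'fx': 559.7953372859845, 'fy': 559.7953372859845, 'cx': 315.05611810035504, 'cy': 248.45927411250608, 'R': [[0.0014, -1.0, 0.0068], [-0.9949, -0.0021, -0.101], [0.101, -0.0066, -0.9949]], 't': [31.2862, 592.5969, 1313.8524]}
wrist {'fx': 371.64829954431775, 'fy': 371.64829954431775, 'cx': 314.2783695940004, 'cy': 237.32557854287126, 'mount': [[1.0, 0.0001, 0.0004, -0.2636], [-0.0002, 0.9662, 0.2579, -75.3802], [-0.0003, -0.2579, 0.9662, -178.9183], [0.0, 0.0, 0.0, 1.0]]}
```

View pics/scene0.png

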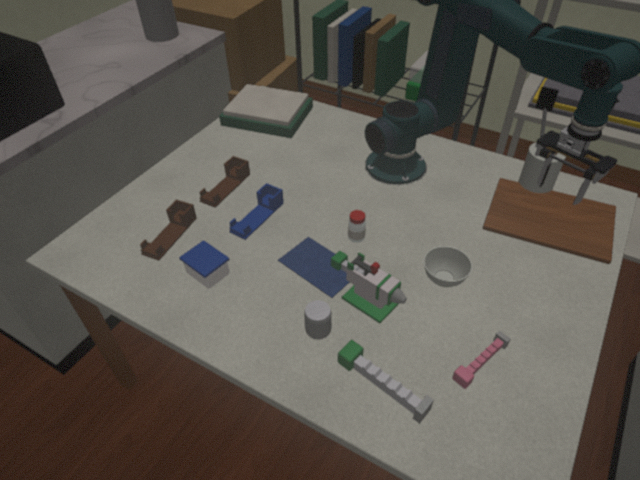

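View pics/top0.png

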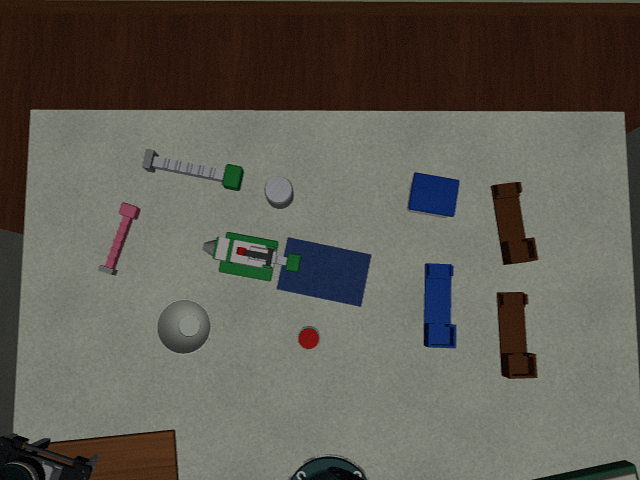

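View pics/wrist0.png

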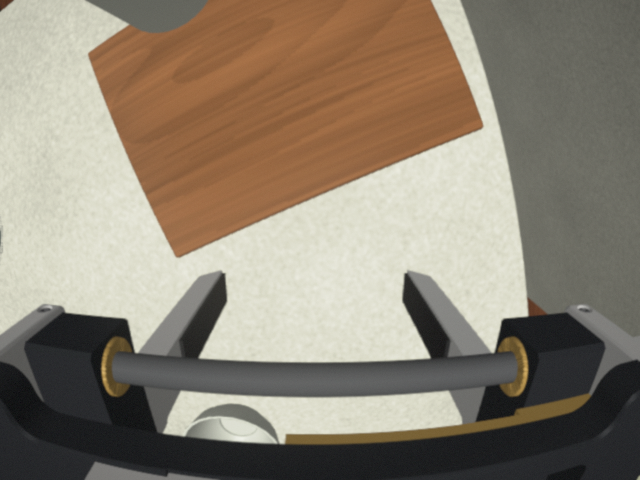

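The scene and top views show the parts.
- **Plunger:** candidates in the top view are the green/steel one inside the press (handle at 293,263), a larger loose green one (145–242, 160–190) and a pink one (120,240). The one in the press fits, being the smaller in its colour and not pink.
- **Stand:** candidates are blue (440,305) and brown (513,222 and 517,335). The blue one is meant.

I'll confirm both in one enlarged crop, then measure.

```bash
cat > h.py <<'E'
import numpy as np, cv2
from rig import robot, imaging
def ray(s,p,obs=None):
    p=np.asarray(p,float); u=(p[0]-s["cx"])/s["fx"]; v=(p[1]-s["cy"])/s["fy"]
    if "R" in s:
        R=np.array(s["R"]);t=np.array(s["t"]); d=R.T@np.array([u,v,1]); c=-R.T@t
    else:
        r=np.hypot(u,v); d=np.array([u/r*np.sin(r),v/r*np.sin(r),np.cos(r)]) if r>1e-9 else np.array([0,0,1.])
        M=np.array(s["mount"]); E=np.array(obs["eef_rot"]); d=E@(M[:3,:3]@d); c=np.array(obs["tcp_pos"])+E@M[:3,3]
    return c,d/np.linalg.norm(d)
def plane(s,p,z,obs=None):
    c,d=ray(s,p,obs); return c+d*(z-c[2])/d[2]
def tri(*rays):
    A=np.zeros((3,3));b=np.zeros(3)
    for c,d in rays:
        P=np.eye(3)-np.outer(d,d);A+=P;b+=P@c
    X=np.linalg.solve(A,b); res=[np.linalg.norm((np.eye(3)-np.outer(d,d))@(X-c)) for c,d in rays]
    return X,max(res)
def proj(s,X):
    q=np.array(s["R"])@X+np.array(s["t"]); return np.array([q[0]/q[2]*s["fx"]+s["cx"],q[1]/q[2]*s["fy"]+s["cy"]])
def wrist():
    o=robot.get_obs(); s=imaging.snapshot("wrist"); return s,o
def blobs(img,lo,hi,amin=20):
    hsv=cv2.cvtColor(img,cv2.COLOR_RGB2HSV); m=cv2.inRange(hsv,np.array(lo),np.array(hi))
    n,l,st,ce=cv2.connectedComponentsWithStats(m); return [(st[i].tolist(),np.round(ce[i],1).tolist(),(l==i).astype(np.uint8)) for i in range(1,n) if st[i][4]>=amin]
E
python3 - <<'E'
from h import *
ims=[]
for n in ["top","scene"]:
    s=imaging.snapshot(n)
    for c,lo,hi in [("blue",(105,80,40),(125,255,255)),("red",(0,150,80),(8,255,255)),("green",(55,100,40),(85,255,255))]:
        for b in blobs(s["img"],lo,hi): 
            cs=max(cv2.findContours(b[2],0,2)[0],key=cv2.contourArea); 
            print(n,c,b[0],b[1],np.round(cv2.boxPoints(cv2.minAreaRect(cs))).tolist())
    a=s["img"][225:315,195:380] if n=="top" else s["img"][230:330,270:455]
    ims.append(cv2.resize(a,(800,int(a.shape[0]*800/185)),interpolation=cv2.INTER_CUBIC)[:300])
    if n=="top": a=s["img"][140:390,400:550]; cv2.imwrite("pics/crop_stand.png",cv2.resize(a,None,fx=2.3,fy=2.3,interpolation=cv2.INTER_CUBIC)[:,:,::-1])
    else: cv2.imwrite("pics/crop_sscene.png",cv2.resize(s["img"][170:250,215:300],None,fx=7,fy=7,interpolation=cv2.INTER_CUBIC)[:,:,::-1])
cv2.imwrite("pics/crop_press.png",np.vstack([np.minimum(i.astype(int)*2,255) for i in ims]).astype(np.uint8)[:,:,::-1])
E
```

```text
top blue [408, 173, 51, 44, 1739] [433.5, 194.3] [[407.0, 209.0], [414.0, 172.0], [460.0, 180.0], [454.0, 217.0]]
top blue [277, 238, 94, 69, 4230] [325.9, 272.2] [[276.0, 289.0], [287.0, 237.0], [371.0, 254.0], [360.0, 306.0]]
top blue [424, 263, 32, 85, 2200] [438.5, 305.2] [[424.0, 263.0], [455.0, 263.0], [455.0, 347.0], [424.0, 347.0]]
top red [237, 247, 9, 8, 40] [241.1, 250.8] [[236.0, 253.0], [238.0, 246.0], [245.0, 248.0], [243.0, 255.0]]
top red [299, 329, 20, 20, 302] [308.2, 338.4] [[299.0, 329.0], [318.0, 329.0], [318.0, 348.0], [299.0, 348.0]]
top green [222, 164, 20, 27, 397] [231.8, 176.7] [[221.0, 187.0], [226.0, 163.0], [243.0, 167.0], [239.0, 191.0]]
top green [219, 232, 59, 49, 1029] [246.5, 258.3] [[218.0, 271.0], [226.0, 231.0], [278.0, 241.0], [270.0, 281.0]]
top green [213, 237, 6, 21, 37] [215.1, 247.0] [[212.0, 257.0], [216.0, 237.0], [218.0, 237.0], [214.0, 257.0]]
top green [286, 253, 15, 19, 224] [292.8, 262.2] [[285.0, 270.0], [288.0, 253.0], [301.0, 255.0], [298.0, 272.0]]
top green [262, 265, 9, 4, 23] [266.4, 266.3] [[262.0, 267.0], [262.0, 264.0], [27
[... 465 characters left out ...]
[335.0, 299.0]]
scene blue [180, 241, 48, 36, 918] [203.8, 258.2] [[179.0, 258.0], [196.0, 234.0], [228.0, 258.0], [211.0, 281.0]]
scene red [351, 212, 13, 7, 49] [357.2, 214.8] [[351.0, 212.0], [363.0, 212.0], [363.0, 218.0], [351.0, 218.0]]
scene green [406, 81, 15, 19, 184] [412.6, 89.8] [[405.0, 97.0], [408.0, 81.0], [421.0, 83.0], [418.0, 100.0]]
scene green [332, 252, 14, 11, 80] [338.8, 256.7] [[332.0, 258.0], [340.0, 250.0], [346.0, 256.0], [338.0, 264.0]]
scene green [343, 288, 54, 33, 494] [367.7, 305.5] [[340.0, 305.0], [347.0, 286.0], [396.0, 304.0], [389.0, 323.0]]
scene green [340, 341, 22, 20, 208] [350.6, 350.2] [[339.0, 353.0], [352.0, 339.0], [362.0, 348.0], [350.0, 362.0]]
```

View pics/crop_press.png

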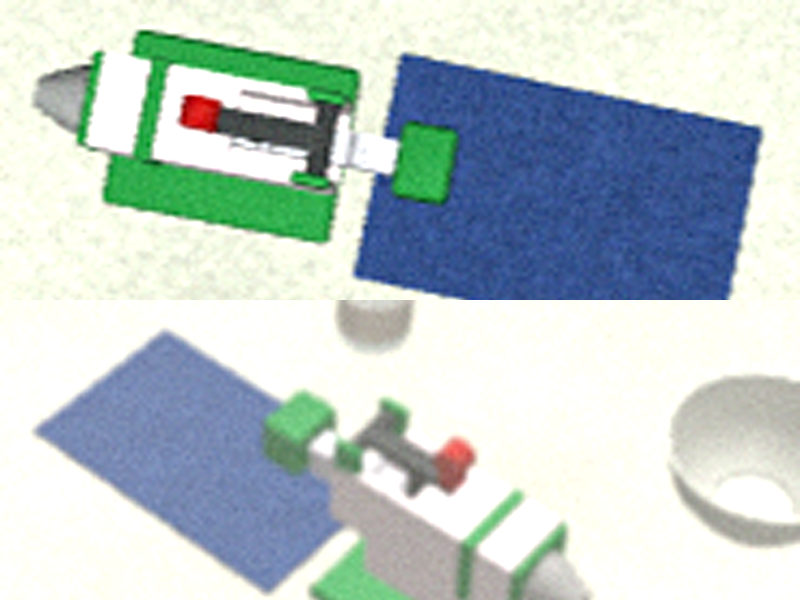

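View pics/crop_stand.png

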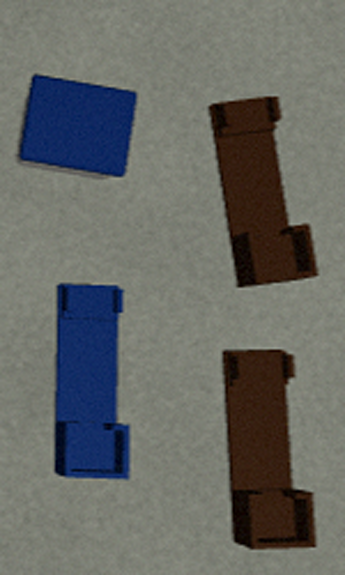

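The crop confirms it: the white/steel-barred plunger with the green handle in the press, and the blue stand with its pocket toward the robot. Next, coarse positions.

```bash
python3 - <<'E'
from h import *
T=imaging.snapshot("top");S=imaging.snapshot("scene")
p=lambda *a:print(a[0],np.round(a[1],1),a[2:])
for q in [(287,237.5),(371,254),(360.5,306),(276.5,289.5)]: p("mat",plane(T,q,4))
for q in [(280,261),(309,239)]: p("matS",plane(S,q,4))
c=[plane(T,q,4) for q in [(287,237.5),(371,254),(360.5,306),(276.5,289.5)]]
d=(c[0]-c[1])+(c[3]-c[2]); print("yaw",np.degrees(np.arctan2(d[1],d[0])),np.mean(c,0), np.linalg.norm(c[0]-c[1]),np.linalg.norm(c[1]-c[2]))
# knob: mask red in scene
hsv=cv2.cvtColor(S["img"],cv2.COLOR_RGB2HSV)
m=((hsv[...,0]<10)|(hsv[...,0]>172))&(hsv[...,1]>110); m[:, :365]=0; m[:258]=0;m[280:]=0; m[:,395:]=0
ys,xs=np.nonzero(m); print("kn",xs.mean(),ys.mean(),len(xs))
X,r=tri(ray(T,(241.1,250.8)),ray(S,(xs.mean(),ys.mean()))); p("knob",X,r)
# handle top-face centre via top; corners 
X,r=tri(ray(T,(292.8,262.2)),ray(S,(338.8,256.7))); p("handle rough",X,r)
for z in (77,94): p("handle plane",plane(T,(292.8,262.2),z))
# stand corners
for q,z in [((424,263),8),((452,264),8),((424,347),59),((455.5,347.5),59)]: p("stand",plane(T,q,z))
E
```

```text
mat [622. 101.   4.] ()
mat [ 581.8 -104.7    4. ] ()
mat [455.3 -78.2   4. ] ()
mat [494.8 125.6   4. ] ()
matS [586.3 -95.3   4. ] ()
matS [468.1 -70.1   4. ] ()
yaw 78.97817729749622 [538.48640513  10.92846388   4.        ] 209.55877732358098 129.3240585518634
kn 375.1842105263158 266.2894736842105 38
knob [576.9 196.2 132.2] (np.float64(0.6054745625144557),)
handle rough [555.7  82.2  87.4] (np.float64(1.6120539063677533),)
handle plane [555.8  84.   77. ] ()
handle plane [554.5  83.4  94. ] ()
stand [ 559.7 -233.3    8. ] ()
stand [ 557.4 -301.6    8. ] ()
stand [ 361.3 -219.5   59. ] ()
stand [ 360.3 -292.3   59. ] ()
```

View pics/crop_sscene.png

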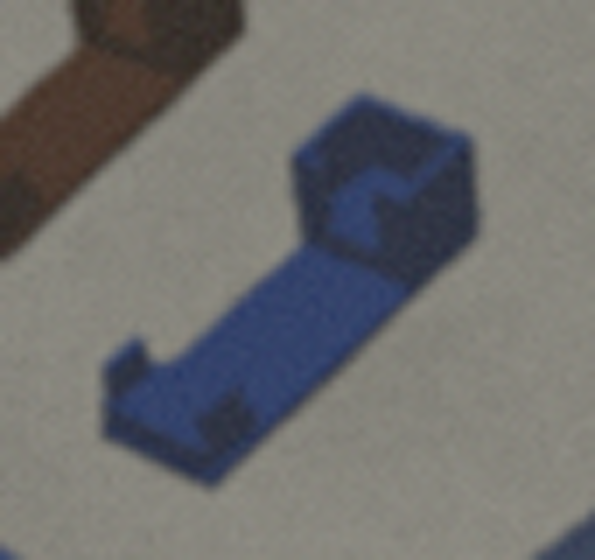

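```bash
python3 -m handwheel '[{"x":0.02,"y":-0.015,"z":0.0,"turn":-0.8},{"x":0.034,"y":-0.029,"z":0.003,"turn":-1.15},{"x":0.034,"y":-0.029,"z":0.003,"turn":-1.15},{"x":0.034,"y":-0.029,"z":0.003,"turn":-1.15},{"x":0.034,"y":-0.029,"z":0.003,"turn":-1.15},{"x":0.034,"y":-0.029,"z":0.003,"turn":-1.15},{"x":0.034,"y":-0.029,"z":0.003,"turn":-1.15},{"x":0.034,"y":-0.029,"z":0.003,"turn":-1.15},{"x":0.034,"y":-0.029,"z":0.003,"turn":-1.15},{"x":0.034,"y":-0.029,"z":0.003,"turn":-1.15},{"x":0.034,"y":-0.029,"z":0,"turn":-1.15},{"x":0.034,"y":-0.029,"z":0,"turn":-1.15},{"x":0.02,"y":-0.02,"turn":-0.8},{"x":0.01,"y":-0.01,"turn":-0.6},{},{}]' -1
python3 - <<'E'
from h import *
s,o=wrist(); cv2.imwrite("pics/w1.png",s["img"][:,:,::-1]); np.save("w1.npy",{"s":s,"o":o},allow_pickle=True)
print(o["tcp_pos"],np.degrees(np.arctan2(o["eef_rot"][1,0],o["eef_rot"][0,0])),o["qpos"],o["time_s"])
E
```

```text
[168.16604906 523.53968267 205.21368767] 72.19197307943536 [ 6.62842663e+01  5.00778575e+00  7.85558004e+01  4.03225672e-04
  9.64638295e+01 -5.90766071e+00] 0.35invalid input
```

View pics/w1.png

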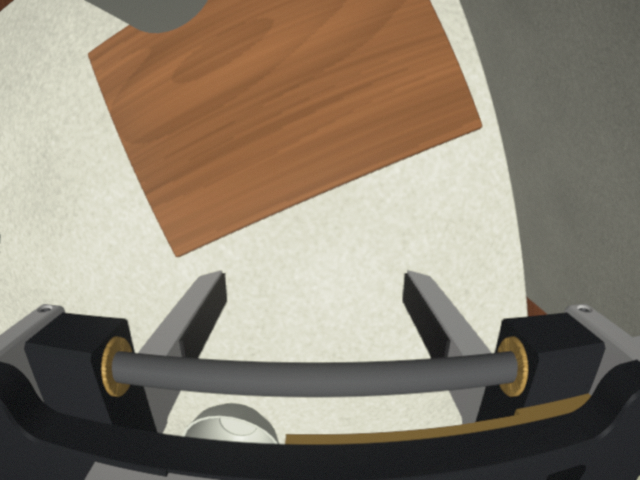

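The move was refused and the picture is unchanged. Rows probably need all four keys, so I'll give them.

```bash
python3 -m handwheel '[{"x":0.02,"y":-0.015,"z":0.0,"turn":-0.8},{"x":0.034,"y":-0.029,"z":0.003,"turn":-1.15},{"x":0.034,"y":-0.029,"z":0.003,"turn":-1.15},{"x":0.034,"y":-0.029,"z":0.003,"turn":-1.15},{"x":0.034,"y":-0.029,"z":0.003,"turn":-1.15},{"x":0.034,"y":-0.029,"z":0.003,"turn":-1.15},{"x":0.034,"y":-0.029,"z":0.003,"turn":-1.15},{"x":0.034,"y":-0.029,"z":0.003,"turn":-1.15},{"x":0.034,"y":-0.029,"z":0.003,"turn":-1.15},{"x":0.034,"y":-0.029,"z":0.003,"turn":-1.15},{"x":0.034,"y":-0.029,"z":0,"turn":-1.15},{"x":0.034,"y":-0.029,"z":0,"turn":-1.15},{"x":0.01,"y":-0.01,"z":0,"turn":-0.4},{"x":0.0,"y":0,"z":0,"turn":0}]' -1
python3 - <<'E'
from h import *
s,o=wrist(); cv2.imwrite("pics/w2.png",s["img"][:,:,::-1]); np.save("w2.npy",{"s":s,"o":o},allow_pickle=True)
print(o["tcp_pos"],np.degrees(np.arctan2(o["eef_rot"][1,0],o["eef_rot"][0,0])),o["qpos"],o["time_s"])
E
```

```text
time_s: 1.8
tcp_pos: [573.1, 178.1, 231.6]
eef_rot: [[0.981, -0.192, -0.001], [-0.192, -0.981, -0.0], [-0.001, 0.001, -1.0]]
wrist_force: [-0.8, 0.0, -0.5]
opening: 94.2
[573.13173518 178.08234121 231.64886068] -11.062394560817458 [ 1.18501176e+01  1.13334594e+01  6.84619835e+01 -1.12775130e-03
  1.00283700e+02  2.29122914e+01] 1.8
```

View pics/w2.png

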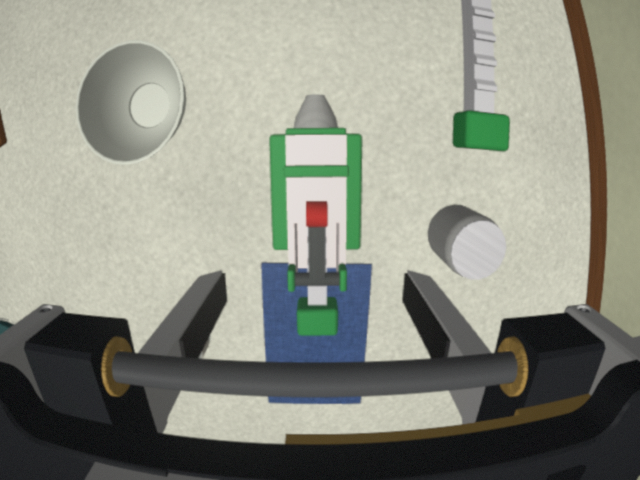

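The wrist view shows the knob at about (317,214), the hinge cheeks at y≈278 and the handle at about (317,317), with the bowl left and the canister right.

```bash
python3 - <<'E'
from h import *
T=imaging.snapshot("top");d=np.load("w2.npy",allow_pickle=True).item();W,o=d["s"],d["o"]
for b in blobs(W["img"],(0,150,60),(8,255,255)): print("red",b[:2]); kr=b if 300<b[1][0]<330 else None
for b in blobs(W["img"],(50,100,40),(85,255,255)): print("green",b[:2])
def p(n,X,*a): print(n,np.round(X,1),*a)
k=(317,213.5)
p("knob T+W",*tri(ray(T,(241.1,250.8)),ray(W,k,o)))
p("knob at135",plane(W,k,135,o)); p("knobT",plane(T,(241.1,250.8),138))
for q in [(297.5,302),(336.5,302)]: p("hand topcorners z94",plane(W,q,94,o))
p("handle",*tri(ray(T,(292.8,262.2)),ray(W,(317,318),o)))
# yaw from mat in wrist: left and right edges; barrel green foot edges
for q,z in [((263,263),4),((371,263),4),((269,402),4),((361,402),4),((271,135),0),((361,135),0),((274,248),0),((360,248),0),((290,267),104),((345,267),104),((288,176),104),((346,176),104)]: p(q,plane(W,q,z,o))
p("canister",plane(T,(279,190),80)); p("jar",plane(T,(308.2,338.4),90))
E
python3 - <<'E'
import cv2
i=cv2.imread('pics/w2.png')[120:345,240:400]
cv2.imwrite('pics/w2c.png',cv2.resize(i,None,fx=2.6,fy=2.6,interpolation=cv2.INTER_CUBIC))
E
```

```text
red ([307, 203, 20, 23, 437], [316.1, 214.0])
green ([454, 111, 55, 40, 1916], [480.9, 130.3])
green ([287, 128, 58, 6, 299], [316.2, 130.9])
green ([270, 135, 91, 114, 3604], [315.4, 187.6])
green ([287, 265, 8, 27, 167], [290.5, 278.6])
green ([339, 265, 8, 27, 175], [342.8, 278.2])
green ([297, 297, 41, 39, 1320], [316.9, 318.4])
knob T+W [577.5 196.6 130.5] 0.7794910022903333
knob at135 [578.4 197.2 135. ]
knobT [576. 196. 138.]
hand topcorners z94 [543.1 110.   94. ]
hand topcorners z94 [578.9 103.   94. ]
handle [556.   83.7  81.3] 0.6359113536275165
(263, 263) [501.1 125.9   4. ]
(371, 263) [624.6 101.8   4. ]
(269, 402) [457.7 -77.3   4. ]
(361, 402) [ 584.1 -101.8    4. ]
(271, 135) [541.1 266.8   0. ]
(361, 135) [638. 248.   0.]
(274, 248) [517.2 140.1   0. ]
(360, 248) [615.  121.1   0. ]
(290, 267) [545.  148.8 104. ]
(345, 267) [592.4 139.6 104. ]
(288, 176) [559.8 226.8 104. ]
(346, 176) [606.9 217.7 104. ]
canister [724.4 117.   80. ]
jar [382.5  47.9  90. ]
```

View pics/w2c.png

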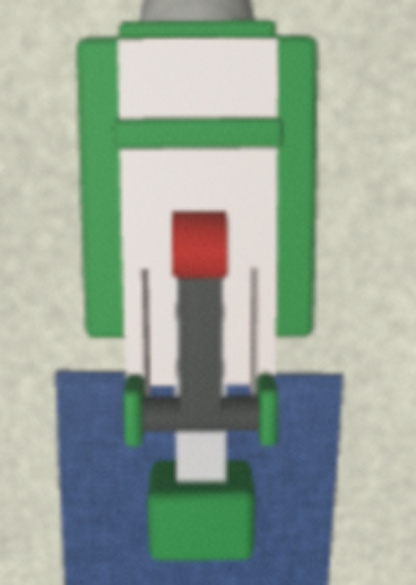

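Knob at about (577.3,196.6), height 131–135, and handle at (556,83.7), height about 81. They are 115 mm apart, as expected, and the press yaw is 79°. Going to the knob.

```bash
python3 -m handwheel '[{"x":0.002,"y":0.009,"z":-0.02,"turn":0},{"x":0.002,"y":0.0095,"z":-0.03,"turn":0},{"x":0,"y":0,"z":-0.03,"turn":0},{"x":0,"y":0,"z":-0.02,"turn":0},{"x":0,"y":0,"z":-0.014,"turn":0},{"x":0,"y":0,"z":0,"turn":0}]' -1
python3 - <<'E'
from h import *
s,o=wrist(); cv2.imwrite("pics/w3.png",s["img"][:,:,::-1]); print(o["tcp_pos"],o["wrist_force"])
E
```

```text
time_s: 2.5
tcp_pos: [573.9, 199.2, 116.5]
eef_rot: [[0.982, -0.187, -0.004], [-0.187, -0.982, -0.001], [-0.004, 0.001, -1.0]]
wrist_force: [-0.1, 0.8, -0.2]
opening: 94.2
[573.93444194 199.15425789 116.4608153 ] [-0.12827168  0.79998312 -0.1713404 ]
```

View pics/w3.png

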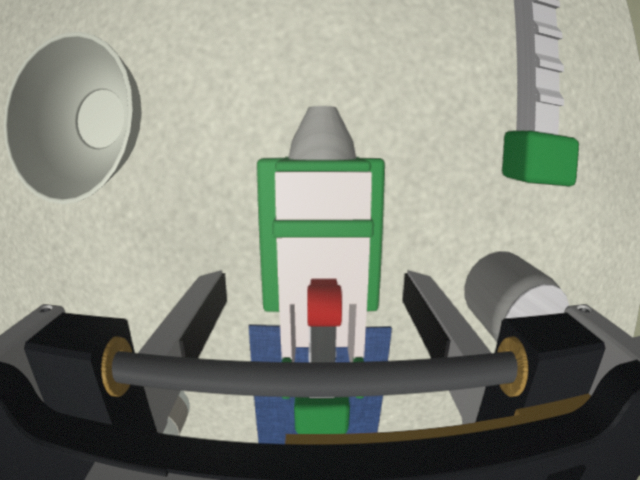

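The knob at (324,302) sits about 3 mm to the tool's right, which matches the measured TCP error. Correcting, then gripping.

```bash
python3 -m handwheel '[{"x":0.003,"y":-0.002,"z":0.0,"turn":0},{"x":0,"y":0,"z":0,"turn":0}]' -1
python3 -m handwheel '[{"x":0,"y":0,"z":0,"turn":0},{"x":0,"y":0,"z":0,"turn":0},{"x":0,"y":0,"z":0,"turn":0},{"x":0,"y":0,"z":0,"turn":0},{"x":0,"y":0,"z":0,"turn":0},{"x":0,"y":0,"z":0,"turn":0},{"x":0,"y":0,"z":0,"turn":0},{"x":0,"y":0,"z":0,"turn":0}]' 1
python3 - <<'E'
from h import *
s,o=wrist(); cv2.imwrite("pics/w4.png",s["img"][:,:,::-1]); print(o["tcp_pos"],o["wrist_force"])
E
```

```text
time_s: 2.75
tcp_pos: [580.5, 196.3, 120.6]
eef_rot: [[0.982, -0.189, 0.004], [-0.189, -0.982, 0.001], [0.004, -0.001, -1.0]]
wrist_force: [-0.4, -0.1, -0.5]
opening: 94.1
time_s: 3.55
tcp_pos: [579.2, 196.2, 118.4]
eef_rot: [[0.982, -0.189, -0.0], [-0.189, -0.982, -0.0], [-0.0, 0.0, -1.0]]
wrist_force: [-0.2, 0.1, -0.7]
opening: 33.4
[579.17933373 196.16919296 118.42952266] [-0.17855365  0.14503436 -0.66516589]
```

View pics/w4.png

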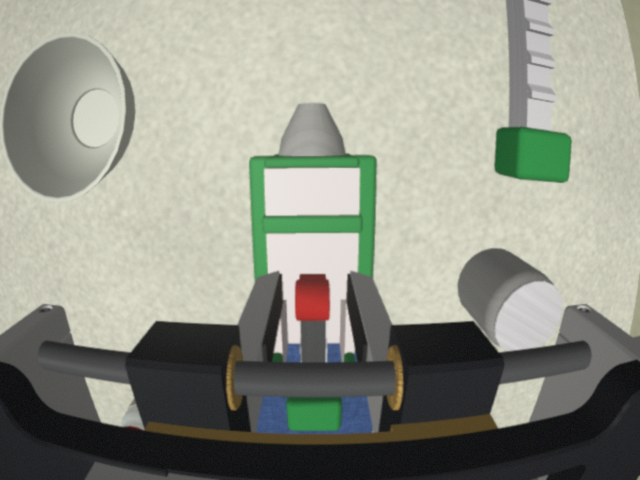

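Centred on the knob at (313,297); the fingers are still closing.

```bash
python3 -m handwheel '[{"x":0,"y":0,"z":0,"turn":0},{"x":0,"y":0,"z":0,"turn":0},{"x":0,"y":0,"z":0,"turn":0},{"x":0,"y":0,"z":0,"turn":0}]' 1
```

```text
time_s: 4.0
tcp_pos: [578.3, 196.4, 118.4]
eef_rot: [[0.982, -0.189, -0.002], [-0.189, -0.982, 0.0], [-0.002, 0.0, -1.0]]
wrist_force: [-3.9, 0.6, 1.0]
opening: 16.0
```

```bash
python3 -m handwheel '[{"x":-0.0004,"y":-0.0022,"z":0.0047,"turn":0},{"x":-0.0004,"y":-0.0022,"z":0.0047,"turn":0},{"x":-0.0006,"y":-0.003,"z":0.0043,"turn":0},{"x":-0.0006,"y":-0.003,"z":0.0043,"turn":0},{"x":-0.0007,"y":-0.0035,"z":0.0038,"turn":0},{"x":-0.0007,"y":-0.0035,"z":0.0038,"turn":0},{"x":-0.0008,"y":-0.0041,"z":0.0032,"turn":0},{"x":-0.0008,"y":-0.0041,"z":0.0032,"turn":0},{"x":-0.0009,"y":-0.0045,"z":0.0025,"turn":0},{"x":-0.0009,"y":-0.0045,"z":0.0025,"turn":0},{"x":0,"y":0,"z":0,"turn":0},{"x":0,"y":0,"z":0,"turn":0}]' 1
python3 - <<'E'
from h import *
s,o=wrist(); cv2.imwrite("pics/w5.png",s["img"][:,:,::-1]); print(o["tcp_pos"],o["wrist_force"])
E
```

```text
time_s: 5.2
tcp_pos: [571.7, 160.9, 155.7]
eef_rot: [[0.982, -0.19, -0.001], [-0.19, -0.982, -0.001], [-0.001, 0.001, -1.0]]
wrist_force: [-5.8, 1.1, -7.8]
opening: 15.4
[571.72470897 160.92401383 155.65690321] [-5.82178446  1.05534339 -7.79710071]
```

View pics/w5.png

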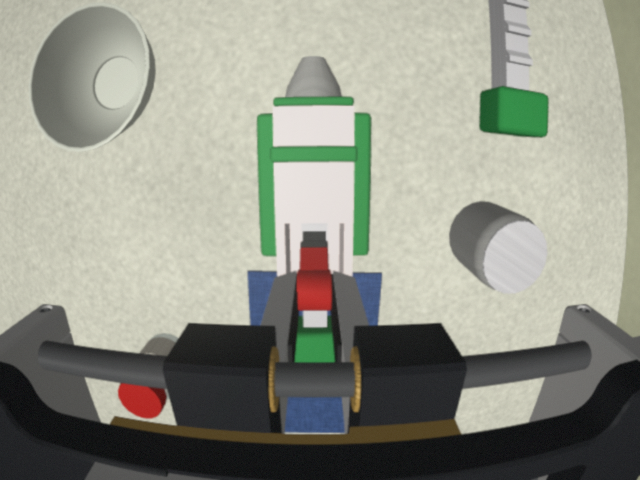

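The catch is up, with the knob at (314,290) well raised. Opening, then on to the handle.

```bash
python3 -m handwheel '[{"x":0,"y":0,"z":0,"turn":0},{"x":0,"y":0,"z":0,"turn":0},{"x":0,"y":0,"z":0,"turn":0},{"x":0,"y":0,"z":0,"turn":0},{"x":-0.002,"y":-0.01,"z":0.005,"turn":0},{"x":-0.003,"y":-0.02,"z":0.005,"turn":0},{"x":-0.005,"y":-0.025,"z":0,"turn":0},{"x":-0.0055,"y":-0.022,"z":0,"turn":0},{"x":0,"y":0,"z":0,"turn":0},{"x":0,"y":0,"z":0,"turn":0}]' -1
python3 - <<'E'
from h import *
s,o=wrist(); cv2.imwrite("pics/w6.png",s["img"][:,:,::-1]); print(o["tcp_pos"],o["wrist_force"],o["opening"])
T=imaging.snapshot("top");S=imaging.snapshot("scene")
a=cv2.resize(S["img"][230:330,270:455],(740,400),interpolation=cv2.INTER_CUBIC);cv2.imwrite("pics/s6.png",a[:,:,::-1])
for b in blobs(s["img"],(50,100,40),(85,255,255)): print("green",b[:2])
for b in blobs(T["img"],(50,100,40),(85,255,255)): print("Tgreen",b[:2])
for b in blobs(s["img"],(0,150,60),(8,255,255)): print("red",b[:2])
np.save("w6.npy",{"s":s,"o":o},allow_pickle=True)
E
```

```text
time_s: 6.25
tcp_pos: [557.2, 84.1, 166.1]
eef_rot: [[0.982, -0.19, 0.001], [-0.19, -0.982, 0.0], [0.001, -0.001, -1.0]]
wrist_force: [-0.4, -0.1, -0.2]
opening: 91.5
[557.18367952  84.11825288 166.14378205] [-0.42936703 -0.06476354 -0.23985177] 91.5228060053223
green ([473, 6, 66, 54, 2845], [505.3, 33.3])
green ([259, 30, 109, 160, 5343], [313.3, 96.4])
green ([287, 219, 55, 48, 2354], [314.0, 244.7])
Tgreen ([222, 164, 21, 27, 409], [232.0, 176.9])
Tgreen ([219, 232, 27, 45, 480], [232.0, 258.3])
Tgreen ([213, 237, 6, 21, 37], [215.2, 246.9])
Tgreen ([260, 268, 12, 13, 107], [264.3, 273.7])
Tgreen ([567, 466, 71, 14, 298], [606.4, 473.3])
red ([297, 89, 34, 55, 1671], [313.0, 116.9])
red ([103, 293, 50, 51, 1352], [131.1, 313.7])
```

View pics/w6.png

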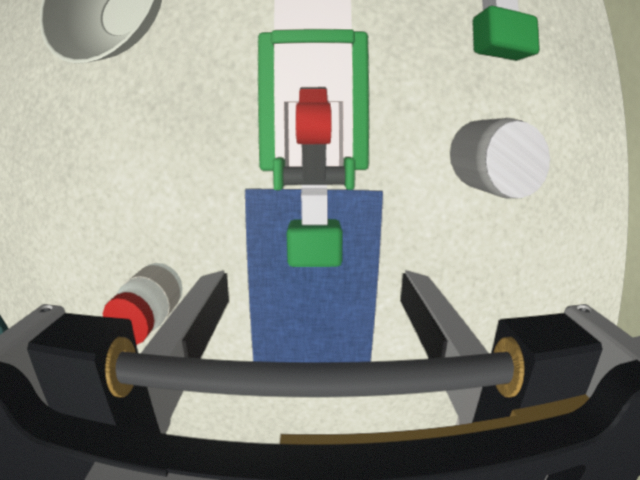

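View pics/s6.png

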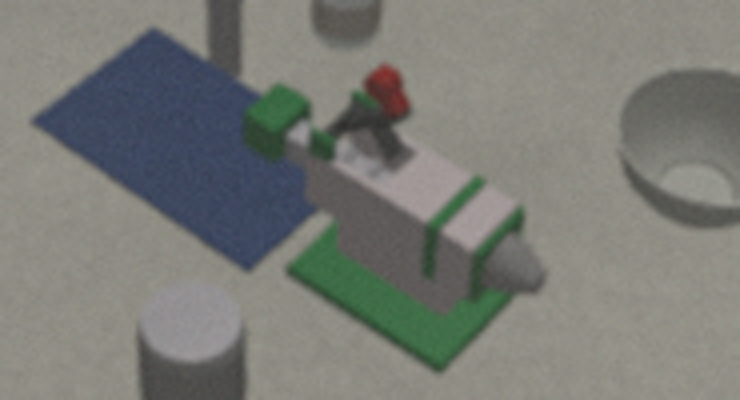

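The catch stays up. I'll check its angle, then the handle height from two wrist places.

```bash
python3 - <<'E'
from h import *
a=np.load("w2.npy",allow_pickle=True).item();b=np.load("w6.npy",allow_pickle=True).item()
S=imaging.snapshot("scene")
u=np.array([.19,.982,0])
X,r=tri(ray(a["s"],(317,335.5),a["o"]),ray(b["s"],(314.5,266.5),b["o"])); print("handle far top edge",X,r,"centre",X+15*u)
X,r=tri(ray(S,(367.5,251)),ray(b["s"],(313,120),b["o"])); print("knob",X,r)
o=robot.get_obs();print(o["tcp_pos"])
for z in (77,94): print(plane(b["s"],(314.5,266.5),94,b["o"])+15*u)
E
```

```text
handle far top edge [554.18953341  70.29211772  93.028448  ] 0.12691758479458776 centre [557.03953341  85.02211772  93.028448  ]
knob [571.91435814 168.30824191 168.19615448] 1.059337323911291
[557.07348694  85.32462242 165.54486625]
[557.22971738  85.33795802  94.        ]
[557.22971738  85.33795802  94.        ]
```

```bash
python3 - <<'E'
from h import *
b=np.load("w6.npy",allow_pickle=True).item()
S=imaging.snapshot("scene")
A=cv2.resize(b["s"]["img"][75:215,260:370],None,fx=4,fy=4,interpolation=cv2.INTER_CUBIC)
B=cv2.resize(S["img"][235:275,340:385],None,fx=8,fy=8,interpolation=cv2.INTER_CUBIC)
C=np.zeros((560,800,3),np.uint8);C[:560,:440]=A;C[:320,440:800]=np.minimum(B.astype(int)*2,255)
cv2.imwrite("pics/k6.png",C[:,:,::-1])
E
```

```text
(no output)
```

View pics/k6.png

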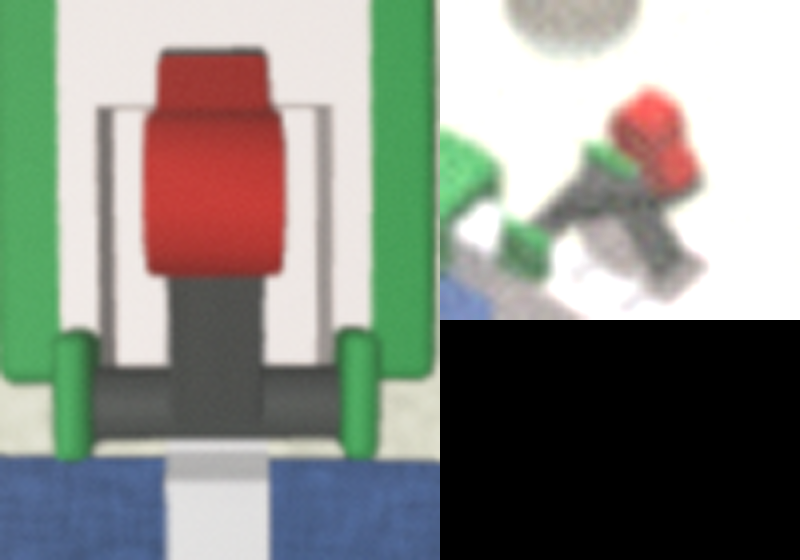

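The crop shows the knob's centre at wrist (313.7,123) and scene (366.2,250.9), with a red stem under it.

```bash
python3 - <<'E'
from h import *
b=np.load("w6.npy",allow_pickle=True).item()
S=imaging.snapshot("scene")
X,r=tri(ray(S,(366.2,250.4)),ray(b["s"],(313.7,122),b["o"])); print("knob",X,r)
h=np.array([565.9,135.8]);w=(X[:2]-h)@[.19,.982]; print(w,X[2]-111,np.radians(np.degrees(np.arctan2(X[2]-111,w))-21.2))
# angle consistent with wrist ray alone
c,d=ray(b["s"],(313.7,122),b["o"])
for th in np.arange(.5,.91,.05):
    f=.37+th; P=np.r_[h+66.5*np.cos(f)*np.array([.19,.982]),111+66.5*np.sin(f)]
    print(round(th,2),np.linalg.norm((np.eye(3)-np.outer(d,d))@(P-c)),np.round(proj(S,P),1))
E
```

```text
knob [572.54623707 166.22128359 169.8027911 ] 0.06748623893939927
31.136485526425627 58.80279110028249 0.7138129628756591
0.5 11.323384699869628 [370.  254.7]
0.55 8.839988100317045 [369.2 253.6]
0.6 6.255039023025347 [368.4 252.6]
0.65 3.5879164624307727 [367.6 251.5]
0.7 1.0127784344584396 [366.7 250.5]
0.75 2.2637540335842856 [365.7 249.5]
0.8 5.157133110651699 [364.8 248.6]
0.85 8.169048906003075 [363.8 247.6]
0.9 11.255232411688358 [362.9 246.7]
```

The catch is at about 0.71 rad, well up. Handle centre (557,85), top at 93 (94 expected); the TCP is right above it. Down and grip.

```bash
python3 -m handwheel '[{"x":0,"y":0,"z":-0.02,"turn":0},{"x":0,"y":0,"z":-0.03,"turn":0},{"x":0,"y":0,"z":-0.03,"turn":0},{"x":0,"y":0,"z":-0.018,"turn":0},{"x":0,"y":0,"z":-0.007,"turn":0},{"x":0,"y":0,"z":0,"turn":0}]' -1
python3 -m handwheel '[{"x":0,"y":0,"z":0,"turn":0},{"x":0,"y":0,"z":0,"turn":0},{"x":0,"y":0,"z":0,"turn":0},{"x":0,"y":0,"z":0,"turn":0},{"x":0,"y":0,"z":0,"turn":0},{"x":0,"y":0,"z":0,"turn":0},{"x":0,"y":0,"z":0,"turn":0},{"x":0,"y":0,"z":0,"turn":0},{"x":0,"y":0,"z":0,"turn":0}]' 1
```

```text
time_s: 7.15
tcp_pos: [556.2, 84.9, 59.4]
eef_rot: [[0.982, -0.189, -0.002], [-0.189, -0.982, -0.0], [-0.002, 0.001, -1.0]]
wrist_force: [-0.4, -0.5, -0.6]
opening: 93.7
time_s: 8.05
tcp_pos: [556.9, 84.5, 60.5]
eef_rot: [[0.982, -0.189, 0.0], [-0.189, -0.982, -0.0], [0.0, 0.0, -1.0]]
wrist_force: [0.4, -0.1, 0.3]
opening: 39.8
```

```bash
python3 -m handwheel '[{"x":0,"y":0,"z":0,"turn":0},{"x":0,"y":0,"z":0,"turn":0},{"x":-0.001,"y":-0.005,"z":0,"turn":0},{"x":-0.002,"y":-0.0103,"z":0,"turn":0},{"x":-0.003,"y":-0.0156,"z":0,"turn":0},{"x":-0.003,"y":-0.0156,"z":0,"turn":0},{"x":-0.003,"y":-0.0156,"z":0,"turn":0},{"x":-0.003,"y":-0.0156,"z":0,"turn":0},{"x":-0.002,"y":-0.0103,"z":0,"turn":0},{"x":-0.001,"y":-0.005,"z":0,"turn":0},{"x":0,"y":0,"z":0,"turn":0},{"x":0,"y":0,"z":0,"turn":0}]' 1
python3 - <<'E'
from h import *
s,o=wrist(); cv2.imwrite("pics/w7.png",s["img"][:,:,::-1]); print(o["tcp_pos"],o["wrist_force"],o["opening"])
np.save("w7.npy",{"s":s,"o":o},allow_pickle=True)
S=imaging.snapshot("scene")
a=cv2.resize(S["img"][230:330,270:455],(740,400),interpolation=cv2.INTER_CUBIC);cv2.imwrite("pics/s7.png",a[:,:,::-1])
E
```

```text
time_s: 9.25
tcp_pos: [538.9, -9.1, 60.6]
eef_rot: [[0.982, -0.19, 0.0], [-0.19, -0.982, -0.001], [0.0, 0.001, -1.0]]
wrist_force: [-0.2, -1.9, -1.2]
opening: 40.2
[538.90814984  -9.14214444  60.58969778] [-0.16623179 -1.87433084 -1.16554544] 40.2270875987572
```

View pics/w7.png

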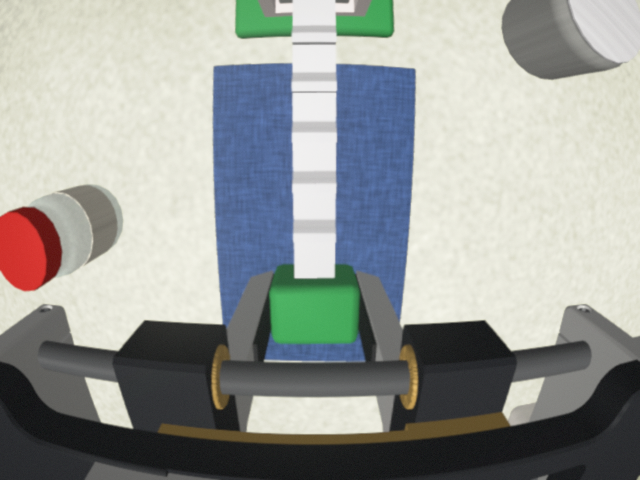

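View pics/s7.png

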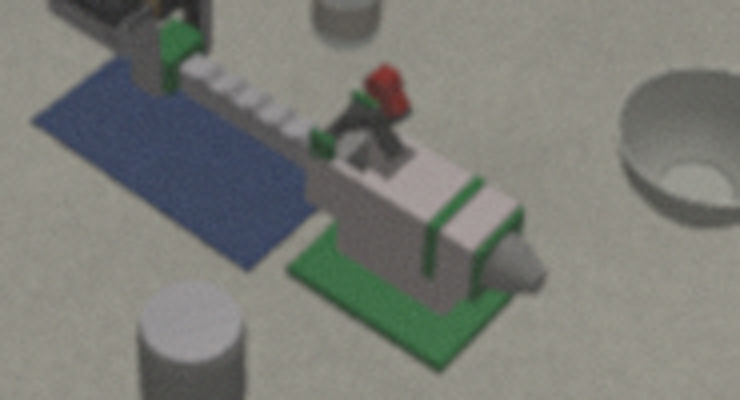

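The plunger has come out about 95 mm with the handle held, and the catch is still up. Its mass centre is now outside the mouth, so letting go of the handle here would tip it. Holding by the handle alone makes a long lever. I'll push back to about 32 mm of travel, where it rests stably, and take the bar nearer the centre of mass.

```bash
python3 -m handwheel '[{"x":0.001,"y":0.006,"z":0,"turn":0},{"x":0.003,"y":0.0145,"z":0,"turn":0},{"x":0.003,"y":0.0145,"z":0,"turn":0},{"x":0.003,"y":0.0145,"z":0,"turn":0},{"x":0.001,"y":0.008,"z":0,"turn":0},{"x":0.001,"y":0.0045,"z":0,"turn":0},{"x":0,"y":0,"z":0,"turn":0},{"x":0,"y":0,"z":0,"turn":0}]' 1
python3 - <<'E'
from h import *
o=robot.get_obs(); print(o["tcp_pos"],o["wrist_force"],o["opening"]); print((o["tcp_pos"][:2]-[564.4,127.9])@[.19,.982])
E
```

```text
time_s: 10.15
tcp_pos: [550.9, 54.5, 60.4]
eef_rot: [[0.982, -0.189, -0.0], [-0.189, -0.982, 0.002], [-0.0, -0.002, -1.0]]
wrist_force: [-0.0, 1.9, -0.5]
opening: 39.7
[550.87774017  54.50936164  60.3756409 ] [-0.02933587  1.90615679 -0.45483424] 39.650109702252855
-74.63883623252308
```

```bash
python3 -m handwheel '[{"x":0,"y":0,"z":0,"turn":0},{"x":0,"y":0,"z":0,"turn":0},{"x":0,"y":0,"z":0,"turn":0},{"x":0,"y":0,"z":0,"turn":0},{"x":0.001,"y":0.006,"z":0,"turn":0},{"x":0.0025,"y":0.0125,"z":0.001,"turn":0},{"x":0.0025,"y":0.0125,"z":0.001,"turn":0},{"x":0.0025,"y":0.0125,"z":0,"turn":0},{"x":0.001,"y":0.006,"z":0,"turn":0},{"x":0,"y":0,"z":0,"turn":0},{"x":0,"y":0,"z":0,"turn":0}]' -0.3
python3 - <<'E'
from h import *
s,o=wrist(); cv2.imwrite("pics/w8.png",s["img"][:,:,::-1]); print(o["tcp_pos"],o["wrist_force"],o["opening"]);print((o["tcp_pos"][:2]-[564.4,127.9])@[.19,.982])
np.save("w8.npy",{"s":s,"o":o},allow_pickle=True)
E
```

```text
time_s: 11.25
tcp_pos: [560.3, 103.3, 62.3]
eef_rot: [[0.982, -0.189, -0.0], [-0.189, -0.982, -0.0], [-0.0, 0.0, -1.0]]
wrist_force: [-0.8, 0.1, 0.4]
opening: 61.4
[560.30516724 103.26608624  62.32409092] [-0.75332912  0.08600406  0.36927799] 61.365080909691756
-24.9685215409348
```

View pics/w8.png

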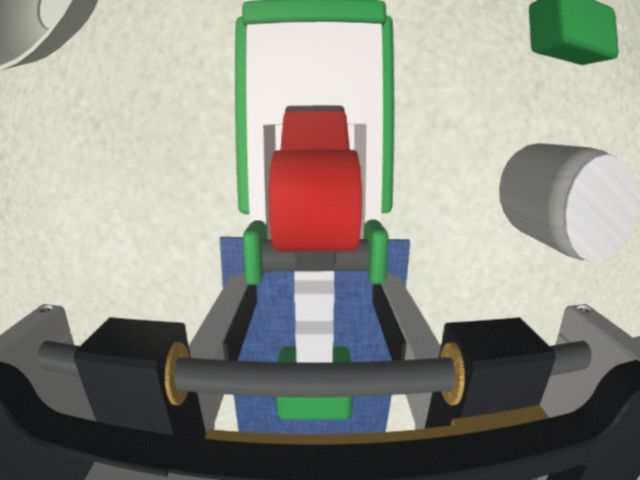

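The fingers straddle the bar at (314,310), clear of the cheeks and the raised knob. Closing.

```bash
python3 -m handwheel '[{"x":0,"y":0,"z":0,"turn":0},{"x":0,"y":0,"z":0,"turn":0},{"x":0,"y":0,"z":0,"turn":0},{"x":0,"y":0,"z":0,"turn":0},{"x":0,"y":0,"z":0,"turn":0},{"x":0,"y":0,"z":0,"turn":0},{"x":0,"y":0,"z":0,"turn":0},{"x":0,"y":0,"z":0,"turn":0}]' 1
```

```text
time_s: 12.1
tcp_pos: [560.3, 103.0, 62.5]
eef_rot: [[0.982, -0.189, -0.0], [-0.189, -0.982, -0.0], [-0.0, 0.0, -1.0]]
wrist_force: [-0.1, -0.5, -0.3]
opening: 18.2
```

```bash
python3 -m handwheel '[{"x":-0.0005,"y":-0.003,"z":0.001,"turn":0},{"x":-0.0015,"y":-0.008,"z":0,"turn":0},{"x":-0.0025,"y":-0.013,"z":0,"turn":0},{"x":-0.003,"y":-0.015,"z":0,"turn":0},{"x":-0.003,"y":-0.015,"z":0,"turn":0},{"x":-0.003,"y":-0.015,"z":0,"turn":0},{"x":-0.003,"y":-0.015,"z":0,"turn":0},{"x":-0.003,"y":-0.015,"z":0,"turn":0},{"x":-0.002,"y":-0.012,"z":0,"turn":0},{"x":-0.0015,"y":-0.008,"z":0,"turn":0},{"x":-0.0005,"y":-0.003,"z":0,"turn":0},{"x":0,"y":0,"z":0,"turn":0},{"x":0,"y":0,"z":0,"turn":0}]' 1
python3 - <<'E'
from h import *
s,o=wrist(); cv2.imwrite("pics/w9.png",s["img"][:,:,::-1]); print(o["tcp_pos"],o["wrist_force"],o["ft_torque"],o["opening"]);print((o["tcp_pos"][:2]-[564.4,127.9])@[.19,.982])
np.save("w9.npy",{"s":s,"o":o},allow_pickle=True)
S=imaging.snapshot("scene")
a=cv2.resize(S["img"][230:330,270:455],(740,400),interpolation=cv2.INTER_CUBIC);cv2.imwrite("pics/s9.png",a[:,:,::-1])
E
```

```text
time_s: 13.4
tcp_pos: [537.0, -18.5, 63.5]
eef_rot: [[0.982, -0.189, 0.0], [-0.189, -0.982, 0.0], [0.0, -0.0, -1.0]]
wrist_force: [0.4, 0.0, -2.5]
opening: 18.0
[537.02790107 -18.51079535  63.53170271] [ 0.40228039  0.02660504 -2.52601838] [-0.17881252  0.07657765  0.01993784] 17.961689708224693
-148.9760998287539
```

View pics/w9.png

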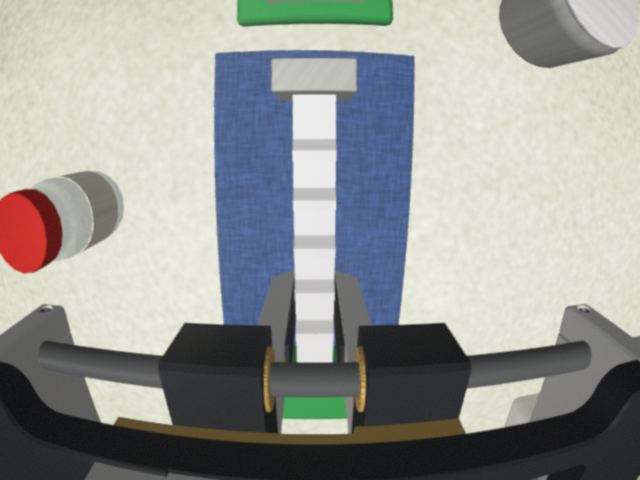

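View pics/s9.png

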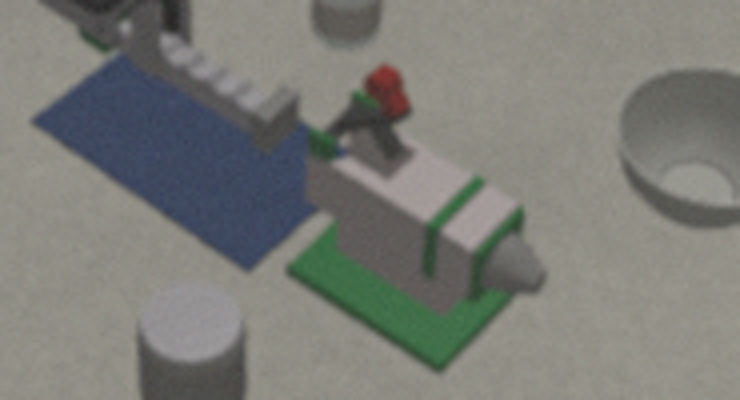

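The plunger is fully out and level: piston at (314,75), the whole thing over the mat. Lowering.

```bash
python3 -m handwheel '[{"x":0,"y":0,"z":-0.008,"turn":0},{"x":0,"y":0,"z":-0.012,"turn":0},{"x":0,"y":0,"z":-0.012,"turn":0},{"x":0,"y":0,"z":-0.01,"turn":0},{"x":0,"y":0,"z":-0.006,"turn":0},{"x":0,"y":0,"z":-0.004,"turn":0},{"x":0,"y":0,"z":-0.002,"turn":0},{"x":0,"y":0,"z":-0.0015,"turn":0},{"x":0,"y":0,"z":-0.0005,"turn":0},{"x":0,"y":0,"z":0,"turn":0},{"x":0,"y":0,"z":0,"turn":0}]' 1
```

```text
time_s: 14.6
tcp_pos: [537.2, -19.0, 7.9]
eef_rot: [[0.982, -0.189, 0.001], [-0.189, -0.982, -0.0], [0.001, -0.0, -1.0]]
wrist_force: [-0.2, -0.0, -2.6]
opening: 18.1
```

```bash
python3 -m handwheel '[{"x":0,"y":0,"z":-0.001,"turn":0},{"x":0,"y":0,"z":-0.0005,"turn":0},{"x":0,"y":0,"z":0,"turn":0},{"x":0,"y":0,"z":0,"turn":0}]' 1
```

```text
time_s: 15.0
tcp_pos: [537.2, -19.0, 6.6]
eef_rot: [[0.982, -0.189, 0.001], [-0.189, -0.982, -0.0], [0.001, 0.0, -1.0]]
wrist_force: [-0.6, 0.5, 1.0]
opening: 17.6
```

Contact at +1 N. Letting go and rising.

```bash
python3 -m handwheel '[{"x":0,"y":0,"z":0,"turn":0},{"x":0,"y":0,"z":0,"turn":0},{"x":0,"y":0,"z":0,"turn":0},{"x":0,"y":0,"z":0,"turn":0},{"x":0,"y":0,"z":0.015,"turn":0},{"x":0,"y":0,"z":0.03,"turn":0},{"x":0,"y":0,"z":0.035,"turn":0},{"x":0,"y":0,"z":0.035,"turn":0},{"x":0,"y":0,"z":0.035,"turn":0},{"x":0,"y":0,"z":0.01,"turn":0},{"x":0,"y":0,"z":0,"turn":0}]' -0.3
python3 - <<'E'
from h import *
s,o=wrist(); cv2.imwrite("pics/w10.png",s["img"][:,:,::-1]); print(o["tcp_pos"],o["wrist_force"],o["opening"])
np.save("w10.npy",{"s":s,"o":o},allow_pickle=True)
S=imaging.snapshot("scene")
a=cv2.resize(S["img"][230:330,270:455],(740,400),interpolation=cv2.INTER_CUBIC);cv2.imwrite("pics/s10.png",a[:,:,::-1])
E
```

```text
time_s: 16.1
tcp_pos: [538.0, -19.1, 167.7]
eef_rot: [[0.982, -0.189, 0.004], [-0.189, -0.982, -0.001], [0.004, -0.0, -1.0]]
wrist_force: [0.1, 0.4, -0.4]
opening: 60.9
[538.01948085 -19.10784272 167.74194608] [ 0.07940857  0.4436349  -0.41144953] 60.87882192661401
```

View pics/w10.png

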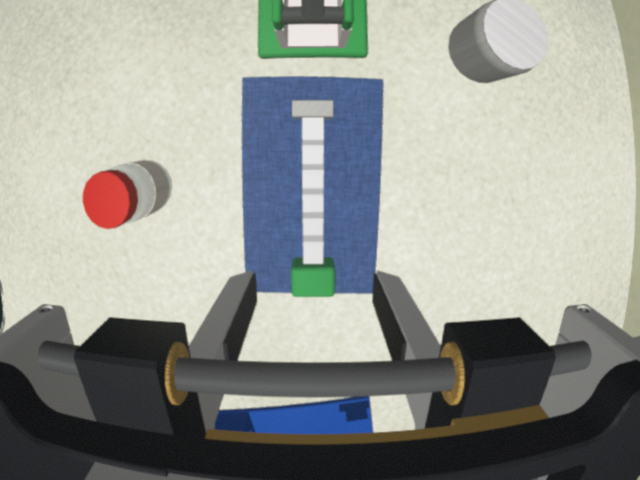

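View pics/s10.png

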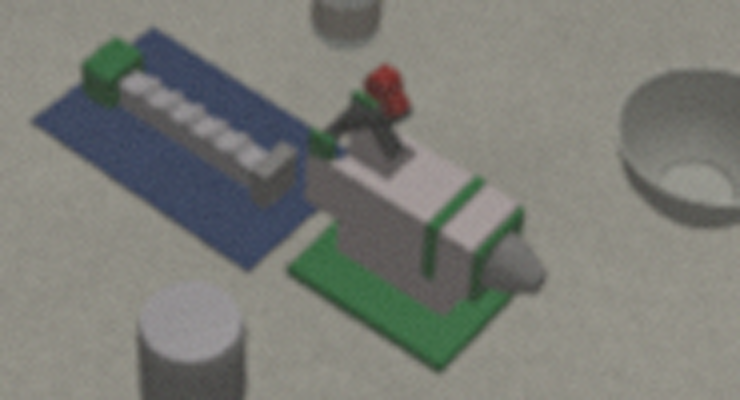

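The plunger lies flat, teeth up, on the mat: piston at (313,108), handle at (313,278), and it's released. Now a wrist look at the stand.

```bash
python3 -m handwheel '[{"x":-0.012,"y":-0.022,"z":0.006,"turn":0},{"x":-0.021,"y":-0.036,"z":0.01,"turn":0},{"x":-0.021,"y":-0.036,"z":0.01,"turn":0},{"x":-0.018,"y":-0.032,"z":0.006,"turn":0},{"x":-0.011,"y":-0.02,"z":0,"turn":0},{"x":0,"y":0,"z":0,"turn":0},{"x":0,"y":0,"z":0,"turn":0},{"x":0,"y":0,"z":0,"turn":0}]' -0.3
python3 - <<'E'
from h import *
s,o=wrist(); cv2.imwrite("pics/w11.png",s["img"][:,:,::-1]); print(o["tcp_pos"],o["wrist_force"],o["opening"])
np.save("w11.npy",{"s":s,"o":o},allow_pickle=True)
T=imaging.snapshot("top"); np.save("t11.npy",{"s":T},allow_pickle=True)
cv2.imwrite("pics/t11.png",cv2.resize(T["img"][230:370,270:480],None,fx=3.8,fy=3.8,interpolation=cv2.INTER_CUBIC)[:,:,::-1])
E
```

```text
time_s: 17.0
tcp_pos: [453.8, -163.8, 196.5]
eef_rot: [[0.982, -0.188, -0.002], [-0.188, -0.982, 0.002], [-0.002, -0.001, -1.0]]
wrist_force: [0.0, -1.0, 0.0]
opening: 61.1
[ 453.80455809 -163.84394354  196.47162124] [ 0.04935472 -1.04694484  0.04983364] 61.10263990021813
```

View pics/w11.png

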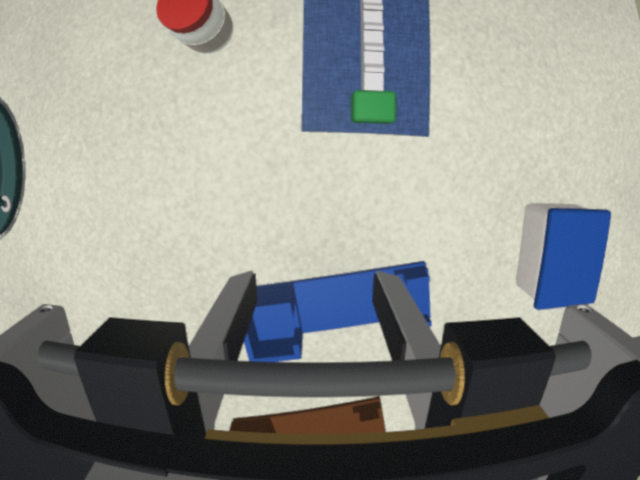

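View pics/t11.png

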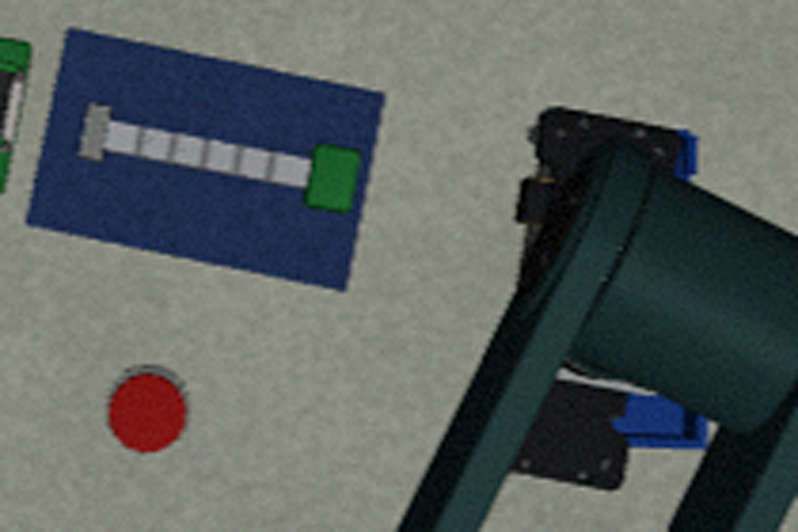

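The stand is half behind the fingers (250–430, 265–360), so I'll go 90 mm further.

```bash
python3 -m handwheel '[{"x":0,"y":-0.025,"z":0,"turn":0},{"x":0,"y":-0.035,"z":0,"turn":0},{"x":0,"y":-0.025,"z":0,"turn":0},{"x":0,"y":0,"z":0,"turn":0},{"x":0,"y":0,"z":0,"turn":0}]' -0.3
cat > snap.py <<'E'
import sys
from h import *
n=sys.argv[1]
s,o=wrist(); cv2.imwrite(f"pics/{n}.png",s["img"][:,:,::-1]); print(o["tcp_pos"])
np.save(f"{n}.npy",{"s":s,"o":o},allow_pickle=True)
E
python3 snap.py w12
python3 -m handwheel '[{"x":0,"y":-0.02,"z":0.01,"turn":0},{"x":0,"y":-0.035,"z":0.015,"turn":0},{"x":0,"y":-0.02,"z":0.01,"turn":0},{"x":0,"y":0,"z":0,"turn":0},{"x":0,"y":0,"z":0,"turn":0}]' -0.3
python3 snap.py w13
```

```text
time_s: 17.6
tcp_pos: [454.2, -249.2, 197.6]
eef_rot: [[0.982, -0.189, -0.001], [-0.189, -0.982, 0.001], [-0.001, -0.001, -1.0]]
wrist_force: [0.5, 0.0, 0.2]
opening: 60.7
[ 454.18226038 -249.19096187  197.55020156]
time_s: 18.15
tcp_pos: [454.2, -323.6, 232.9]
eef_rot: [[0.982, -0.188, 0.0], [-0.188, -0.982, 0.001], [0.0, -0.001, -1.0]]
wrist_force: [-0.5, 0.3, -0.1]
opening: 61.1
[ 454.24560581 -323.57627193  232.86619693]
```

View pics/w12.png

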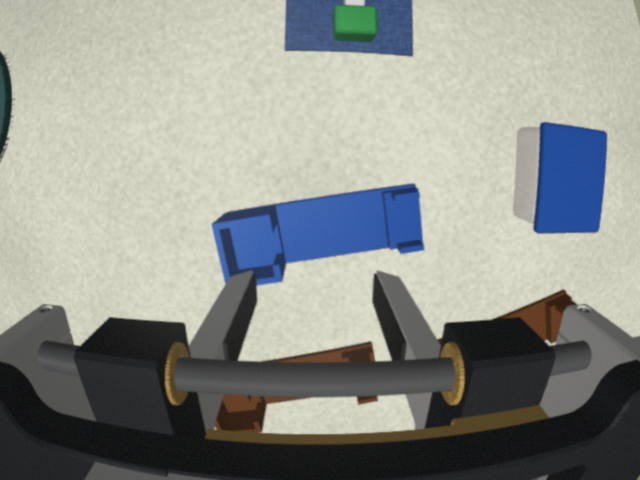

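View pics/w13.png

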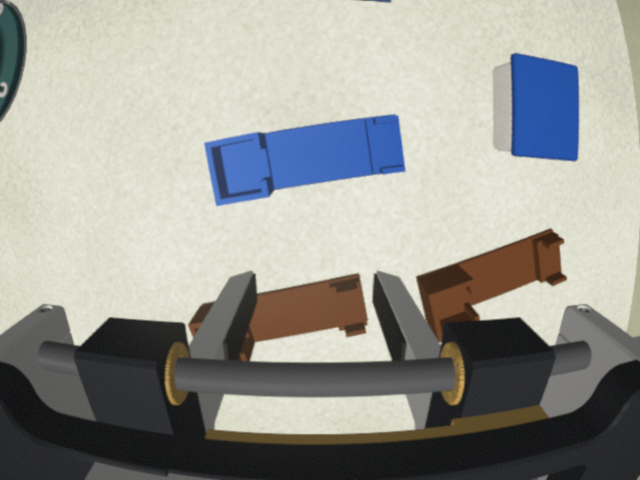

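```bash
python3 - <<'E'
import cv2,numpy as np
a=cv2.imread('pics/w12.png')[170:300,200:440]; b=cv2.imread('pics/w13.png')[105:215,195:415]
A=cv2.resize(a,(720,390),interpolation=cv2.INTER_CUBIC)
cv2.imwrite('pics/z12.png',np.minimum(A.astype(int)*13//10,255).astype(np.uint8)); cv2.imwrite('pics/z13.png',cv2.resize(b,(770,385),interpolation=cv2.INTER_CUBIC))
E
```

```text
(no output)
```

View pics/z12.png

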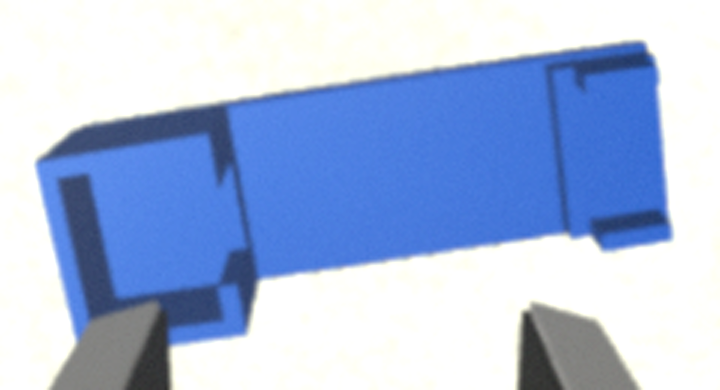

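View pics/z13.png

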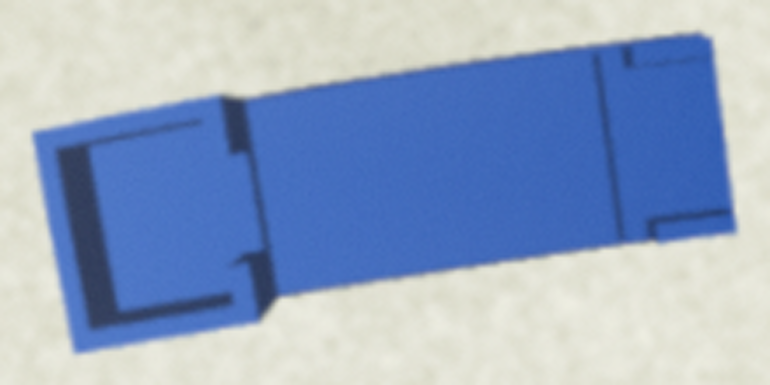

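```bash
python3 - <<'E'
from h import *
a=np.load("w12.npy",allow_pickle=True).item();b=np.load("w13.npy",allow_pickle=True).item()
def r(d,p): return ray(d["s"],p,d["o"])
P={}
for n,p,q in [("A",(212.7,224),(205,142.7)),("B",(271,214.7),(258.4,132.7)),("C",(281.7,281.7),(269.9,196.4)),("Fcheek",(423.7,249.3),(405.3,171.3)),("baseL",(278.3,204.3),(266.4,133)),("baseR",(381.7,189.3),(366.4,117.9))]:
    X,e=tri(r(a,p),r(b,q)); P[n]=X; print(n,np.round(X,1),round(e,2))
w=lambda d,p,z:np.round(plane(d["s"],p,z,d["o"]),1)
for n,q in zip("ABCD",[(205,142.7),(258.4,132.7),(269.9,196.4),(216.7,205.9)]): print(n,"z59",w(b,q,59))
for q in [(266.4,133),(366.4,117.9),(275,189.6),(372.1,174.4)]: print("base8",w(b,q,8))
for q in [(397.9,115.6),(405.3,171.3)]: print("cheek z40",w(b,q,40))
c=np.mean([w(b,q,59) for q in [(205,142.7),(258.4,132.7),(269.9,196.4),(216.7,205.9)]],0); print("pocket c",c)
# top camera first view
T=imaging.snapshot("top")
# plunger in w10
d=np.load("w10.npy",allow_pickle=True).item()
h=w(d,(313,278),38)
p=w(d,(313,107),38);print("handle,piston",h,p,np.linalg.norm(h-p),np.degrees(np.arctan2(*(p-h)[[1,0]])), h+(p-h)*80/152)
t=np.load("t11.npy",allow_pickle=True).item()["s"]
f=lambda x,y:(x/3.8+270,y/3.8+230)
h=plane(t,f(333,177),38);p=plane(t,f(97,132),38);print("T",h,p,h+(p-h)*80/152)
X=tri(ray(t,f(333,177)),r(d,(313,276)));print("handle top",X);X=tri(ray(t,f(97,132)),r(d,(313,105)));print("pist",X)
E
```

```text
A [ 363.9 -229.6   57.9] 0.1
B [ 417.5 -232.    56.1] 0.43
C [ 415.2 -294.1   60.5] 0.71
Fcheek [ 554.  -296.9   36.3] 0.02
baseL [ 419.  -231.7    6.3] 0.64
baseR [ 526.4 -235.7    8. ] 1.16
A z59 [ 364.1 -229.6   59. ]
B z59 [ 417.4 -232.1   59. ]
C z59 [ 415.7 -294.3   59. ]
D z59 [ 361.6 -292.9   59. ]
base8 [ 418.6 -231.7    8. ]
base8 [ 527.5 -235.6    8. ]
base8 [ 415.2 -294.5    8. ]
base8 [ 523.  -297.7    8. ]
cheek z40 [ 555.  -239.2   40. ]
cheek z40 [ 553.2 -296.5   40. ]
pocket c [ 389.7   -262.225   59.   ]
handle,piston [528.4 -63.2  38. ] [556.4  81.8  38. ] 147.6787053031005 79.07051199781962 [543.13684211  13.11578947  38.        ]
T [524.80392641 -68.83034139  38.        ] [552.70870469  78.7745086   38.        ] [539.49065182   8.85642176  38.        ]
handle top (array([526.48661827, -71.1743111 ,  11.36201364]), np.float64(0.347948527230932))
pist (array([554.22147322,  80.42571884,  49.24739947]), np.float64(3.0380211749386974))
```

The stand measures well: pocket centre (389.7,−262.2), wall tops about 58 (59 expected), base about 7 (8 expected), yaw −2°, origin about (468.7,−265). Back above the plunger, whose origin is about (542.8,10) by the grasp history, (543,13) by the wrist view and (539.5,9) by the top view.

```bash
python3 -m handwheel '[{"x":0.005,"y":0.02,"z":-0.005,"turn":0},{"x":0.01,"y":0.038,"z":-0.01,"turn":0},{"x":0.012,"y":0.045,"z":-0.01,"turn":0},{"x":0.012,"y":0.045,"z":-0.01,"turn":0},{"x":0.012,"y":0.045,"z":-0.01,"turn":0},{"x":0.012,"y":0.045,"z":-0.01,"turn":0},{"x":0.012,"y":0.045,"z":-0.01,"turn":0},{"x":0.0086,"y":0.033,"z":-0.005,"turn":0},{"x":0.005,"y":0.0176,"z":0,"turn":0},{"x":0,"y":0,"z":0,"turn":0},{"x":0,"y":0,"z":0,"turn":0},{"x":0,"y":0,"z":0,"turn":0},{"x":0,"y":0,"z":0,"turn":0}]' -0.3
python3 snap.py w14
```

```text
time_s: 19.55
tcp_pos: [542.3, 7.6, 163.2]
eef_rot: [[0.982, -0.191, 0.0], [-0.191, -0.982, -0.0], [0.0, 0.0, -1.0]]
wrist_force: [0.3, -0.4, 0.2]
opening: 60.7
[542.2929168    7.62295939 163.19047676]
```

View pics/w14.png

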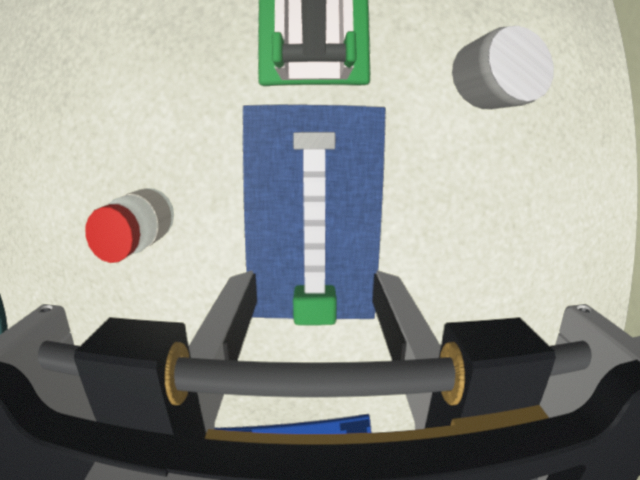

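```bash
python3 - <<'E'
from h import *
d=np.load("w14.npy",allow_pickle=True).item()
w=lambda p,z:plane(d["s"],p,z,d["o"])
u=np.array([.1908,.9816])
g=[b for b in blobs(d["s"]["img"],(50,100,40),(85,255,255)) if 290<b[1][0]<340 and b[1][1]>250];print(g[0][:2])
bt=g[0][0][1]+g[0][0][3]
for n,p,x in [("handle end",(314.5,bt),-95),("piston front",(314.5,132),79),("piston back",(314.5,149),65)]:
    X=w(p,38); print(n,X, "origin:",X[:2]-x*u, "rel TCP u",(X[:2]-d["o"]["tcp_pos"][:2])@u-x)
a=np.load("w11.npy",allow_pickle=True).item()
print("height check", tri(ray(d["s"],(314.5,bt),d["o"]),ray(a["s"],(374,123),a["o"])))
E
```

```text
([293, 285, 44, 40, 1402], [314.2, 306.8])
handle end [524.82885513 -80.91697855  38.        ] origin: [542.95485513  12.33502145] rel TCP u 4.757053948438298
piston front [557.55646674  87.76875424  38.        ] origin: [542.48326674  10.22235424] rel TCP u 2.5833975523881207
piston back [554.90535981  74.11136432  38.        ] origin: [542.50335981  10.30736432] rel TCP u 2.671472400756258
height check (array([524.07160886, -83.80490823,  32.40364596]), np.float64(0.19797717712328924))
```

Origin agrees at about (542.6,10.7), 3 mm ahead of the TCP, and the height is as expected for lying on the mat. Descend and grip the bar at its middle.

```bash
python3 -m handwheel '[{"x":0.0005,"y":0.003,"z":-0.025,"turn":0},{"x":0,"y":0,"z":-0.035,"turn":0},{"x":0,"y":0,"z":-0.035,"turn":0},{"x":0,"y":0,"z":-0.03,"turn":0},{"x":0,"y":0,"z":-0.02,"turn":0},{"x":0,"y":0,"z":-0.007,"turn":0},{"x":0,"y":0,"z":-0.003,"turn":0},{"x":0,"y":0,"z":0,"turn":0},{"x":0,"y":0,"z":0,"turn":0}]' -0.3
```

```text
time_s: 20.5
tcp_pos: [544.3, 11.4, 9.6]
eef_rot: [[0.982, -0.19, 0.003], [-0.19, -0.982, -0.0], [0.003, -0.0, -1.0]]
wrist_force: [0.3, 0.2, 0.9]
opening: 61.1
```

```bash
python3 -m handwheel '[{"x":0,"y":0,"z":-0.002,"turn":0},{"x":0,"y":0,"z":0,"turn":0},{"x":0,"y":0,"z":0,"turn":0},{"x":0,"y":0,"z":0,"turn":0},{"x":0,"y":0,"z":0,"turn":0},{"x":0,"y":0,"z":0,"turn":0},{"x":0,"y":0,"z":0,"turn":0},{"x":0,"y":0,"z":0,"turn":0}]' 1
```

```text
time_s: 21.3
tcp_pos: [543.0, 11.7, 6.0]
eef_rot: [[0.982, -0.189, 0.0], [-0.189, -0.982, 0.0], [0.0, -0.0, -1.0]]
wrist_force: [0.1, -0.4, 0.1]
opening: 18.1
```

Gripped. Lifting, then carrying over to the stand while turning −81°.

```bash
python3 -m handwheel '[{"x":0,"y":0,"z":0.005,"turn":0},{"x":0,"y":0,"z":0.015,"turn":0},{"x":0,"y":0,"z":0.025,"turn":0},{"x":0,"y":0,"z":0.03,"turn":0},{"x":0,"y":0,"z":0.03,"turn":0},{"x":0,"y":0,"z":0.015,"turn":0},{"x":0,"y":0,"z":0.005,"turn":0},{"x":0,"y":0,"z":0,"turn":0}]' 1
python3 -m handwheel '[{"x":-0.002,"y":-0.008,"z":0,"turn":-0.4},{"x":-0.004,"y":-0.016,"z":0,"turn":-0.8},{"x":-0.006,"y":-0.022,"z":0,"turn":-1.1},{"x":-0.006,"y":-0.022,"z":0,"turn":-1.1},{"x":-0.006,"y":-0.022,"z":0,"turn":-1.1},{"x":-0.006,"y":-0.022,"z":0,"turn":-1.1},{"x":-0.006,"y":-0.022,"z":0,"turn":-1.1},{"x":-0.006,"y":-0.022,"z":0,"turn":-1.1},{"x":-0.006,"y":-0.022,"z":0,"turn":-1.1},{"x":-0.006,"y":-0.022,"z":0,"turn":-1.1},{"x":-0.006,"y":-0.022,"z":0,"turn":-1.1},{"x":-0.006,"y":-0.022,"z":0,"turn":-1.1},{"x":-0.004,"y":-0.017,"z":0,"turn":-0.8},{"x":-0.002,"y":-0.01,"z":0,"turn":-0.4},{"x":-0.001,"y":-0.005,"z":0,"turn":-0.1},{"x":0,"y":0,"z":0,"turn":0},{"x":0,"y":0,"z":0,"turn":0},{"x":0,"y":0,"z":0,"turn":0}]' 1
python3 snap.py w15; python3 - <<'E'
from h import *
o=robot.get_obs();print(o["tcp_pos"],np.degrees(np.arctan2(o["eef_rot"][1,0],o["eef_rot"][0,0])),o["wrist_force"],o["opening"],o["qpos"])
E
```

```text
time_s: 22.1
tcp_pos: [542.8, 11.7, 130.7]
eef_rot: [[0.982, -0.189, -0.0], [-0.189, -0.982, -0.0], [-0.0, 0.0, -1.0]]
wrist_force: [-0.6, 0.1, -3.7]
opening: 17.7
time_s: 23.9
tcp_pos: [470.2, -263.6, 130.9]
eef_rot: [[-0.032, -0.999, -0.0], [-0.999, 0.032, 0.0], [-0.0, 0.0, -1.0]]
wrist_force: [0.7, -0.9, -2.1]
opening: 17.6
[ 470.21716002 -263.57501398  130.94246916]
[ 470.24212276 -263.60685016  131.01595293] -91.83207207948772 [-0.15273683 -0.60497684 -2.90187482] 17.75278998460172 [-3.53061009e+01  5.13048683e+00  8.68774569e+01  8.27690444e-03
  8.79941490e+01  5.65256815e+01]
```

View pics/w15.png

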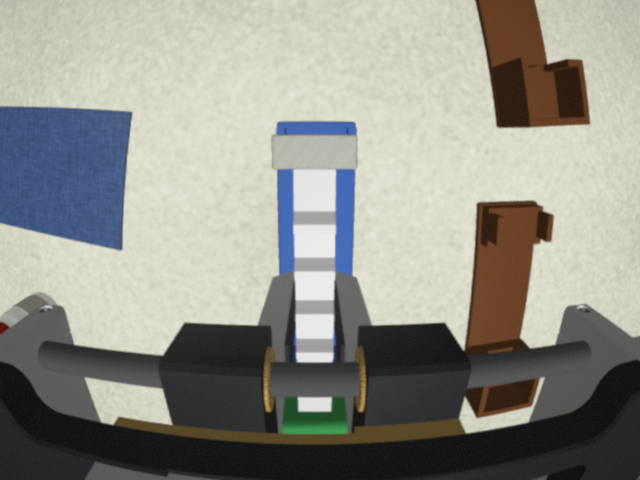

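Aligned: the stand's base edges (278 and 355) lie 1–2 px right of the plunger's middle, which agrees with the −1.4 mm y error. Checking the stand end in x.

```bash
python3 - <<'E'
from h import *
d=np.load("w15.npy",allow_pickle=True).item()
w=lambda p,z:np.round(plane(d["s"],p,z,d["o"]),1)
for z in (8,22,40): print(z,w((316.5,122.5),z),w((278,124),z),w((355.5,124),z))
# piston top: underside = tcp-2 -> top z
zt=d["o"]["tcp_pos"][2]-2+34
print("piston front top",w((314.5,134),zt),"rel",w((314.5,134),zt)-d["o"]["tcp_pos"])
E
```

```text
8 [ 559.  -268.2    8. ] [ 559.  -237.2    8. ] [ 557.1 -299.5    8. ]
22 [ 558.3 -268.1   22. ] [ 558.4 -238.6   22. ] [ 556.6 -297.9   22. ]
40 [ 557.5 -268.    40. ] [ 557.6 -240.3   40. ] [ 555.9 -295.9   40. ]
piston front top [ 547.5 -266.3  162.9] rel [77.28283998 -2.72498602 31.95753084]
```

```bash
python3 -m handwheel '[{"x":-0.0007,"y":-0.0014,"z":-0.01,"turn":0},{"x":0,"y":0,"z":-0.02,"turn":0},{"x":0,"y":0,"z":-0.015,"turn":0},{"x":0,"y":0,"z":-0.005,"turn":0},{"x":0,"y":0,"z":0,"turn":0},{"x":0,"y":0,"z":0,"turn":0},{"x":0,"y":0,"z":0,"turn":0}]' 1
python3 snap.py w16; python3 - <<'E'
from h import *
o=robot.get_obs();print(o["tcp_pos"],o["wrist_force"])
S=imaging.snapshot("scene")
cv2.imwrite("pics/s16.png",cv2.resize(S["img"][150:260,190:310],None,fx=5,fy=5,interpolation=cv2.INTER_CUBIC)[:,:,::-1])
E
```

```text
time_s: 24.65
tcp_pos: [470.0, -266.2, 82.1]
eef_rot: [[-0.033, -0.999, 0.002], [-0.999, 0.033, -0.001], [0.001, -0.002, -1.0]]
wrist_force: [0.6, 0.5, -2.8]
opening: 18.1
[ 469.95502064 -266.17170729   82.05388098]
[ 469.92340802 -266.21701926   82.10267984] [-0.14444913 -0.43096035 -3.56452296]
```

View pics/w16.png

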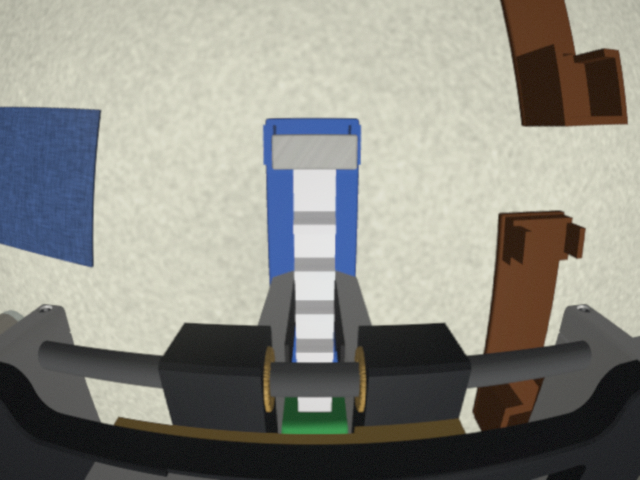

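View pics/s16.png

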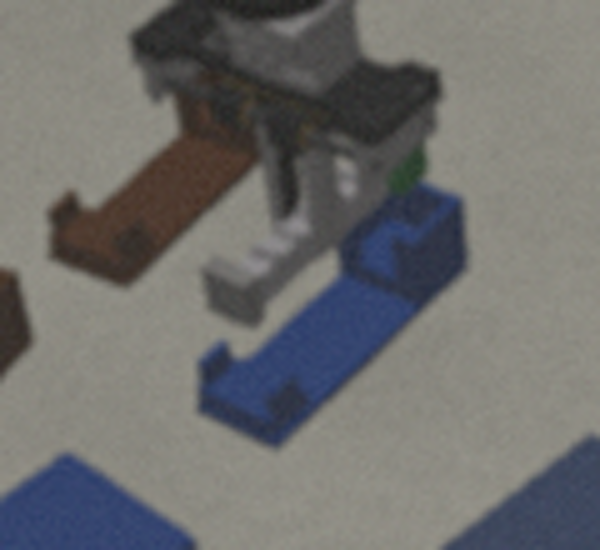

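At z 82 the plunger is over the right slot; the stand edges (266–358) are now about 1 mm left of the plunger, matching y −266.2. Nudging +1 mm and lowering.

```bash
python3 -m handwheel '[{"x":0,"y":0.001,"z":-0.006,"turn":0},{"x":0,"y":0,"z":-0.01,"turn":0},{"x":0,"y":0,"z":-0.012,"turn":0},{"x":0,"y":0,"z":-0.01,"turn":0},{"x":0,"y":0,"z":-0.008,"turn":0},{"x":0,"y":0,"z":-0.005,"turn":0},{"x":0,"y":0,"z":-0.003,"turn":0},{"x":0,"y":0,"z":-0.002,"turn":0},{"x":0,"y":0,"z":0,"turn":0},{"x":0,"y":0,"z":0,"turn":0}]' 1
```

```text
time_s: 25.75
tcp_pos: [469.6, -265.0, 25.5]
eef_rot: [[-0.033, -0.999, 0.001], [-0.999, 0.033, -0.001], [0.001, -0.001, -1.0]]
wrist_force: [0.1, 0.4, -2.7]
opening: 17.7
```

```bash
python3 -m handwheel '[{"x":0,"y":0,"z":-0.001,"turn":0},{"x":0,"y":0,"z":-0.0005,"turn":0},{"x":0,"y":0,"z":0,"turn":0},{"x":0,"y":0,"z":0,"turn":0},{"x":0,"y":0,"z":0,"turn":0}]' 1
python3 snap.py w17
```

```text
time_s: 26.25
tcp_pos: [469.6, -264.9, 24.0]
eef_rot: [[-0.033, -0.999, 0.001], [-0.999, 0.033, -0.001], [0.001, -0.001, -1.0]]
wrist_force: [-0.2, 0.2, -0.2]
opening: 17.9
[ 469.59466176 -264.92729509   24.0321714 ]
```

View pics/w17.png

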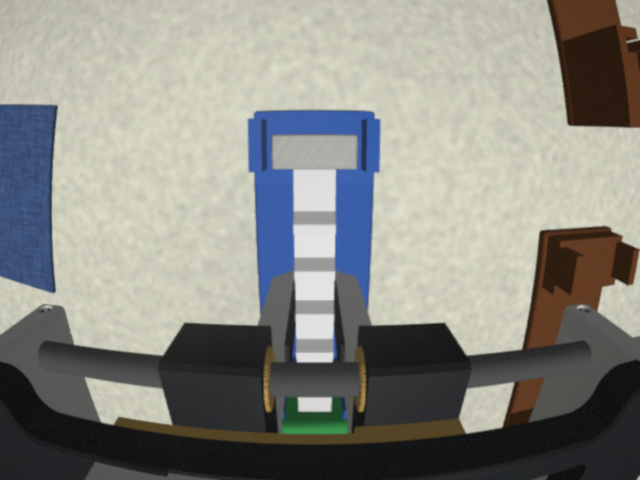

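The piston (272–357) sits centred between the cheeks (265, 364), and the weight is off the wrist. Letting go and rising.

```bash
python3 -m handwheel '[{"x":0,"y":0,"z":0,"turn":0},{"x":0,"y":0,"z":0,"turn":0},{"x":0,"y":0,"z":0,"turn":0},{"x":0,"y":0,"z":0,"turn":0},{"x":0,"y":0,"z":0,"turn":0},{"x":0,"y":0,"z":0.015,"turn":0},{"x":0,"y":0,"z":0.03,"turn":0},{"x":0,"y":0,"z":0.035,"turn":0},{"x":0,"y":0,"z":0.035,"turn":0},{"x":0,"y":0,"z":0.035,"turn":0},{"x":0,"y":0,"z":0.01,"turn":0},{"x":-0.02,"y":0,"z":0,"turn":0},{"x":-0.03,"y":0,"z":0,"turn":0},{"x":-0.02,"y":0,"z":0,"turn":0},{"x":0,"y":0,"z":0,"turn":0},{"x":0,"y":0,"z":0,"turn":0}]' -0.3
python3 snap.py w18; python3 - <<'E'
from h import *
S=imaging.snapshot("scene");T=imaging.snapshot("top")
cv2.imwrite("pics/s18.png",cv2.resize(S["img"][150:350,170:440],None,fx=2.9,fy=2.9,interpolation=cv2.INTER_CUBIC)[:,:,::-1])
cv2.imwrite("pics/t18.png",T["img"][:,:,::-1])
E
```

```text
time_s: 27.9
tcp_pos: [399.3, -264.6, 182.6]
eef_rot: [[-0.034, -0.999, -0.0], [-0.999, 0.034, 0.001], [-0.001, 0.0, -1.0]]
wrist_force: [-0.2, -0.9, 0.3]
opening: 61.2
[ 399.29275469 -264.58077915  182.62180081]
```

View pics/w18.png

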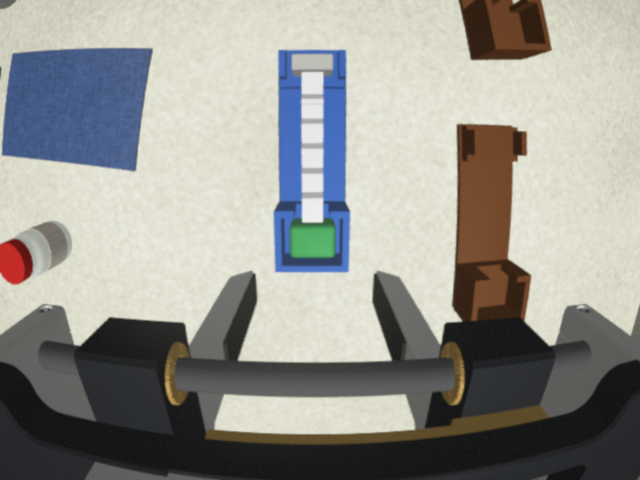

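View pics/s18.png

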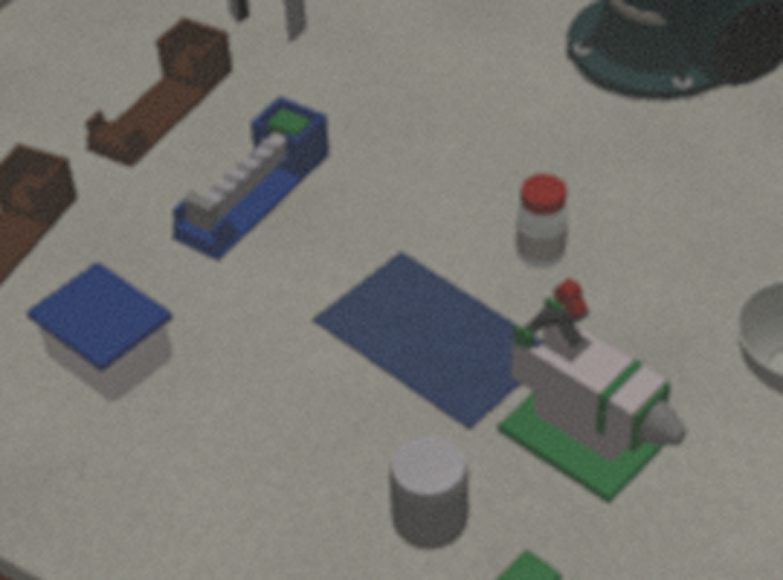

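View pics/t18.png

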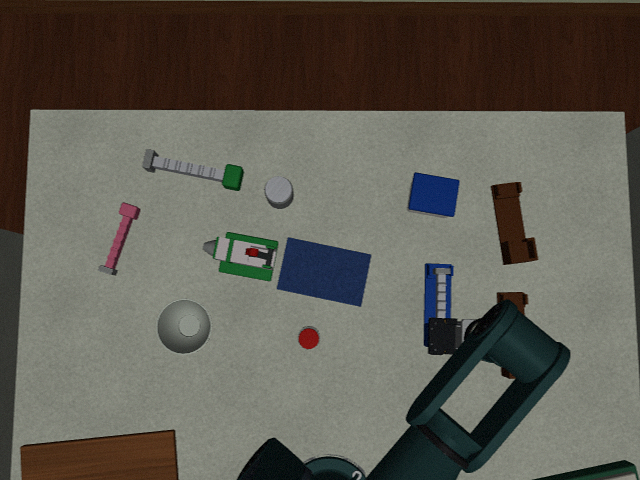

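The handle (313,238) is down inside the pocket below the wall tops, and the piston (312,63) is between the cheeks, teeth up. Bowl, jar, tub and canister keep their first-picture pixels, the catch is up, and the robot is clear. Handing in.

```bash
python3 -c "
from rig import ticket; print(ticket.job_done())"
```

```text
the job is handed in; nothing more can be done
None
```

The plunger is stowed in the blue stand, teeth up, with its green handle down in the pocket and its piston between the cheeks. I handed the job in at about 28 s; no verdict was reported.

- **Catch:** I lifted it to about 0.71 rad, measured from two views, and it stayed up in the later pictures.
- **Drawing out:** I drew the plunger out about 95 mm by the handle. Its weight was then beyond the mouth, so I pushed it back about 64 mm, took the bar and drew it right out level.
- **Mat:** I laid it flat on the mat, teeth up, let go and checked it by camera.
- **Stowing:** I took it up again by the middle of the bar and lowered it into the stand until the wrist force fell to about zero, then let go.
- **Last checks:** The wrist and scene views show the handle below the pocket's wall tops and the gripper clear. Bowl, jar, tub and canister look unmoved.
- **Disagreements:** Position estimates for the plunger on the mat differed by up to about 4 mm, and one height check read 32 mm where 38 was expected. A closer wrist look settled the position. The first move command was refused for its row format and moved nothing.

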